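# Weigh the next vial from the gravity rack

### The job

Take the lowest glass vial from the sloped rack so that the next one rolls down to the stop, and lay it on its side in the V cradle on the balance pan. The glass is thin and the balance is delicate: hold the vial with a light grip and set it down softly, neither dropping it nor bearing down on the pan. When it lies there by itself, press the print key of the balance to log the weight, and leave the other vials, the beaker, the bottle and the timer alone.

Things in the scene. Friction and masses are not known exactly. Their poses are not given: they have to be found in the camera images.
- vial1_mid (a point): Centre of the lowest vial, the one to take: amber glass, white cap and label, 36 mm in diameter, 62 mm long over its flat ends, 40 to 85 g, lying on its side against the rack's lip. Own y axis along it, cap at +y; x, z turn as it rolls. Hold it end to end (62 mm), a finger outside each flat end. It breaks if the fingers' forces on it, both sides added, pass 70 N.
- vial2_mid (a point): Centre of the second vial (same kind), touching the first on its uphill side; it rolls down to the stop by itself when the first is taken.
- vial3_mid (a point): Centre of the third vial, touching the second; rolls down one place too.
- vial4_mid (a point): Centre of the last vial; rolls down one place too.
- rack: Two-deck gravity rack of white and bare metal, fixed; 84 mm wide (y), 225 mm long. Origin on the bench below the stop point; z up, +x level and uphill, y along the vials. Its lower deck, 44 mm wide, rises at 0.17 rad towards +x and ends at a 7 mm lip. Thin side guides (y = +-33 to +-36 mm) begin 28 mm uphill of the stop point; nearer the front nothing is beside the end vial.
- stop (a point): Where the centre of a vial resting at the lip lies: 85 mm above the bench, axes as the rack's. The lip lets a vial out straight up as well as obliquely, up to 45 degrees from vertical towards -x.
- deck_edge (a point): Middle of the lower front edge of the rack's loading deck, axes as the rack's: 4 mm in -x of the stop point and 50 mm above it. From here this deck (72 mm wide, 30 mm high with its guides, open in the middle) roofs end vial and queue in +x, so no gripper can come straight down: lean it back 30 to 45 degrees, fingers pointing down and towards +x, and draw the vial out the same way back.
- balance: White top-loading balance, fixed, 200 mm wide (y), 300 mm deep (x), 68 mm high; origin at the centre of its underside, z up. Grey sloped panel with display and keys at its -x end; the pan's middle is 45 mm in +x of the origin.
- pan: Round steel pan, 150 mm in diameter and 4 mm thick, carrying the cradle; origin at the centre of its underside, 82 mm above the bench. Pan and cradle are sprung: they sink from about 1.5 N on, 1.5 N per mm, and stop hard after 5 mm. More than 15 N on them damages the balance.
- cradle (a point): Where the vial's centre is when it lies in the cradle, about 119 mm above the bench; z up, y along the vial (cap at either end). The cradle is two metal V supports (90 degrees, 4 mm thick) at y = +-15 mm; their arms reach 20 mm out in x and end about 6 mm below this point. Past them the space down to the pan (33 mm below this point) is free for fingers.
- key_top (a point): Middle of the top face of the print key: white, oblong, 44 mm (y) by 18 mm, 8 mm proud of the balance's grey panel, on the -y side of three small round keys; about 61 mm above the bench. z is its outward normal (10 degrees from vertical); press it along -z: about 3.5 N for the whole 4 mm.
- print_key (a joint): Travel of the print key in m: 0 up, 0.004 fully pressed; pressed counts from 0.0025; springs back.
- beaker: Bystander: glass beaker, 70 mm in diameter, 95 mm tall; origin at the centre of its foot.
- bottle: Bystander: white plastic bottle with grey cap, 60 mm in diameter, 140 mm tall; origin at the centre of its foot.
- timer: Bystander: grey bench timer, 85 mm wide, 65 mm tall; origin at the centre of its underside.
There are look-alikes about, which are no part of the job. Leave any purple look-alike of the part that bears vial1_mid alone.

How it is judged:
By the outcome, as a careful person would: the job done as asked, in the order asked, and still so for the second after the job is handed in, with the robot touching nothing.
It also fails if it takes over 48 s, if anything falls off the work surface, if the arm or the gripper's body presses on something with over 40 N, if the wrist force passes 120 N, or if a joint passes its speed limit or range.

### The arm

A 7-joint arm with a two-finger parallel gripper is mounted at the origin on the work surface. World frame = base frame: x ahead of the robot, y to its left, z up, the work surface at z = 0. Lengths are in m, angles in rad, forces in N, time in s.
With the tool pointing down it reaches from about 0.35 to 0.9 m from the base axis. Payload 8.1 kg.
Tool frame: the origin (TCP) lies at the very end of the fingers, on their centre line; the grasp point (between the pads) lies grip_point_offset behind it (grip_point_offset is the distance from the TCP to the grasp point, in m); z points along the fingers, y is the direction in which the jaws open and shut (so a half turn about z gives the same grasp; the last joint's range is limited). The gripper opens to 92 mm and grips with 3 to 60 N. Pads are 19 mm wide; open, the fingers measure 130 mm over their backs; the gripper's body (75 mm by 190 mm) begins 47 mm behind the grasp point.
Start: joints at [1.097, 0.434, 0.025, 1.573, -0.012, 1.134, -0.075], TCP at [0.226, -0.583, 0.227] pointing down, gripper open.
Joint ranges: [-2.62, 2.62], [-0.44, 2.09], [-1.27, 1.32], [0.08, 2.57], [-1.32, 4.46], [0.12, 2], [-2.74, 2.74]. Speed limits (rad/s): [2.22, 2.22, 3.01, 3.01, 3.14, 3.14, 3.14].

### API

Orientations are given as a rotation vector (axis times angle).
In Python, from cell import * gives the robot as it stands.
- The arm moves only by the tool drive_tool, never from a script. Its argument "increments" is a list of rows, each an object of numbers: "grip": the gripper's target within -1 to 1 (shut at 1, half-way at 0, fully open at -1); "tx", "ty", "tz": the shift along the world's x, y, z normalised to -1 to 1, where 1 is 400 mm; "turn": the turn about the world's z normalised to -1 to 1, where 1 is 60 degrees. In form: [{"grip": .., "tx": .., "ty": .., "tz": .., "turn": ..}, ...]. A call has 1 to 20 rows; each row is the pose to reach, as a shift and turn from the pose measured when the call began; what a row does not reach only later rows make up. A row lasts 1/10 s, in which the tool goes at most 50 mm and 8.59 degrees, less where a joint would pass 70% of its speed; a pose out of reach is approached as far as the arm can. A call with a number of a shift or a turn outside -1 to 1 is refused whole. A call with a gripper value outside its range is refused whole. The fingers move at their own pace and stop on an object; "newtons" is the grip in N (left out, the last holds). Time passes only in rows, so rows that repeat a pose let the fingers close. It gives the time, the measured TCP pose, the force and the opening at its end, in the units of the state.
- observe(): the state, without advancing time (a new reading comes with each control period).
- get_image(name): name is "scene" or "top" or "wrist"; returns the picture (420x560x3 uint8, red, green, blue); there is no depth.
- camera_info(name): a dict with "fx", "fy", "cx", "cy" (pixels), "eye" and "rotation" of the camera in the world; the wrist camera has in their place "hand_eye" (4x4, takes a point from camera to tool coordinates, whose origin is the TCP and whose axes are the flange's). Camera axes: x right, y down, z forward; pixel columns grow to the right and rows downward; lengths in m; the calibration is good to about 2 mm. A picture is of the moment at which its call begins: read the wrist's pose just before it. camera_info takes no time and is no camera call.
- sign_off(): hands the job in, once; it reports no verdict.
The state is a dict: "clock": time; "joints": joint angles; "dq": joint speeds; "joint_efforts": joint torques, N m; "position": TCP position; "ee_rot": TCP orientation; "force": force on the tool from outside, world axes, zero at the start; "ft_torque": the same for the moment, N m; "width": opening from 0.0 (shut) to 1.0 (fully open).
Only numpy, scipy, OpenCV 4.12 (cv2) and the standard library are available. Lean on these libraries where they do the work, as an engineer would, in place of code of your own. Each camera call takes 0.05 s, during which the arm holds its last target. There are 200 camera calls.

## Working session

There is one attempt and no reset: what is moved stays moved. The work goes in short steps, Python scripts to look and compute and a tool call to move; the robot and the scene stay as the last step left them, time stands still between calls to the robot, and variables do not carry over. Pictures are saved under pics/ and viewed, about 8 in all and at most 12, crops included, and the job is handed in when it is done.

Besides the shell and the picture viewer there is one more tool, called as name([rows], argument=value, ...), one row to a line, values as JSON. drive_tool: Moves the arm, as the interface text tells. Its arguments: {"type":"object","properties":{"increments":{"type":"array","items":{"type":"object","properties":{"grip":{"type":"number"},"tx":{"type":"number"},"ty":{"type":"number"},"tz":{"type":"number"},"turn":{"type":"number"}}}},"newtons":{"type":"number"}},"required":["increments"]}

```bash
ls; mkdir -p pics; python3 - <<'E'
from cell import *
import cell,cv2,numpy as np
print([n for n in dir(cell) if n[0]!='_'])
s=observe();print(s)
try: print(grip_point_offset)
except Exception as e: print(e)
for n in("scene","top","wrist"):
    c=camera_info(n);print(n,c)
a=[get_image(n)[:,:,::-1] for n in("scene","top","wrist")]
for n,i in zip("stw",a): cv2.imwrite(f"pics/{n}0.png",i)
cv2.imwrite("pics/a0.png",cv2.resize(a[0],(800,600)))
cv2.imwrite("pics/b0.png",cv2.resize(a[1],(800,600)))
E
```

```text
pics
['PlanningError', 'camera_info', 'get_image', 'grip_point_offset', 'observe', 'sign_off']
{'clock': 0.0, 'joints': array([ 1.09737041,  0.43523958,  0.02498883,  1.57410227, -0.01159589,
        1.13398463, -0.07511711]), 'dq': array([-0.0010474 , -0.00045204, -0.00065126, -0.00038674,  0.00054119,
       -0.00053606, -0.00030396]), 'joint_efforts': array([-1.14885705e-03, -6.67854023e+01,  9.84399877e-01, -3.14460611e+01,
       -6.06582407e-02,  4.31160873e-02,  1.23267605e-04]), 'position': array([ 0.22624225, -0.58206626,  0.22593284]), 'ee_rot': array([-3.08627567e+00, -5.78725265e-01,  6.96658150e-04]), 'force': array([0.60701581, 0.10234554, 0.74472973]), 'ft_torque': array([-0.01397902,  0.03650091, -0.04241791]), 'width': 0.9991689781070111}
0.0188
scene {'fx': 408.00317151946325, 'fy': 408.00317151946325, 'cx': 277.05175349667473, 'cy': 204.39589475905618, 'eye': array([ 1.03071904, -0.40083238,  0.82253399]), 'rotation': array([-2.25284533, -0.8429025 ,  0.34339677])}
top {'fx': 474.56858882358983, 'fy': 474.56858882358983, 'cx': 287.77138002501374, 'cy': 202.26029348893536, 'eye': array([0.24670357, 0.10425749, 1.56571457]), 'rotation': array([-2.02350898,  2.17485843, -0.24790942])}
wrist {'fx': 315.09870195080583, 'fy': 315.09870195080583, 'cx': 280.9833956768861, 'cy': 213.73874305028878, 'hand_eye': array([[-6.46237048e-04, -9.58474189e-01, -2.85178560e-01,
         7.80946939e-02],
       [ 9.99999687e-01, -4.89208549e-04, -6.21866801e-04,
         2.55878634e-04],
       [ 4.56531488e-04, -2.85178873e-01,  9.58474205e-01,
        -1.56925593e-01],
       [ 0.00000000e+00,  0.00000000e+00,  0.00000000e+00,
         1.00000000e+00]])}
```

View pics/a0.png

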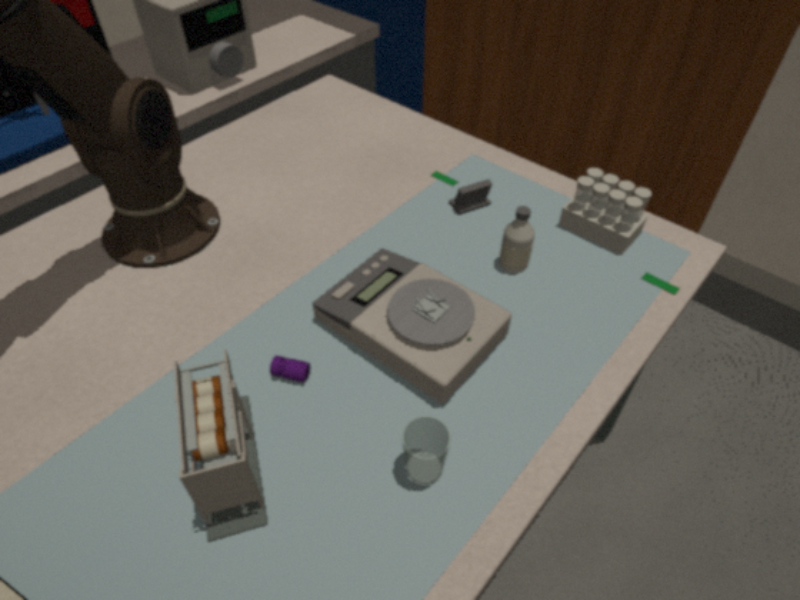

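View pics/b0.png

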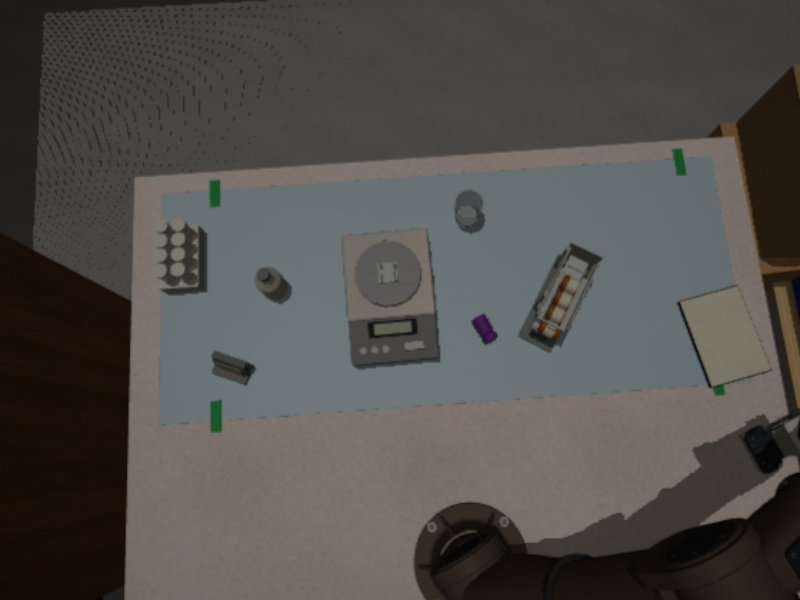

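```bash
cat > h.py <<'E'
from cell import *
import numpy as np,cv2
from scipy.spatial.transform import Rotation as R
def ray(n,uv,T=None):
    c=camera_info(n)
    d=np.array([(uv[0]-c['cx'])/c['fx'],(uv[1]-c['cy'])/c['fy'],1.])
    if n=='wrist':
        s=T; H=c['hand_eye'];Rt=R.from_rotvec(s['ee_rot']).as_matrix()
        return Rt@H[:3,3]+s['position'],Rt@H[:3,:3]@d
    return c['eye'],R.from_rotvec(c['rotation']).as_matrix()@d
def onz(n,uv,z,T=None):
    o,d=ray(n,uv,T);return o+d*(z-o[2])/d[2]
def proj(n,p,T=None):
    c=camera_info(n)
    if n=='wrist':
        H=c['hand_eye'];Rt=R.from_rotvec(T['ee_rot']).as_matrix()
        q=H[:3,:3].T@(Rt.T@(np.asarray(p)-T['position'])-H[:3,3])
    else: q=R.from_rotvec(c['rotation']).as_matrix().T@(np.asarray(p)-c['eye'])
    return np.array([c['fx']*q[0]/q[2]+c['cx'],c['fy']*q[1]/q[2]+c['cy']])
def tri(n1,u1,n2,u2,T=None):
    (o,d),(p,e)=ray(n1,u1,T),ray(n2,u2,T)
    t=np.linalg.lstsq(np.c_[d,-e],p-o,rcond=None)[0]
    a,b=o+d*t[0],p+e*t[1];return (a+b)/2,np.linalg.norm(a-b)
E
python3 - <<'E'
from h import *
t=cv2.imread('pics/t0.png');s=cv2.imread('pics/s0.png')
def crop(i,x,y,w,h): return cv2.resize(cv2.convertScaleAbs(i[y:y+h,x:x+w],alpha=1.5),(400,300),interpolation=cv2.INTER_CUBIC)
a=np.vstack([np.hstack([crop(t,350,165,80,60+20*0),crop(t,235,155,80,60)]),np.hstack([crop(s,110,235,120,90),crop(t,235,205,80,60)])])
cv2.imwrite('pics/c0.png',a)
E
```

```text
(no output)
```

View pics/c0.png

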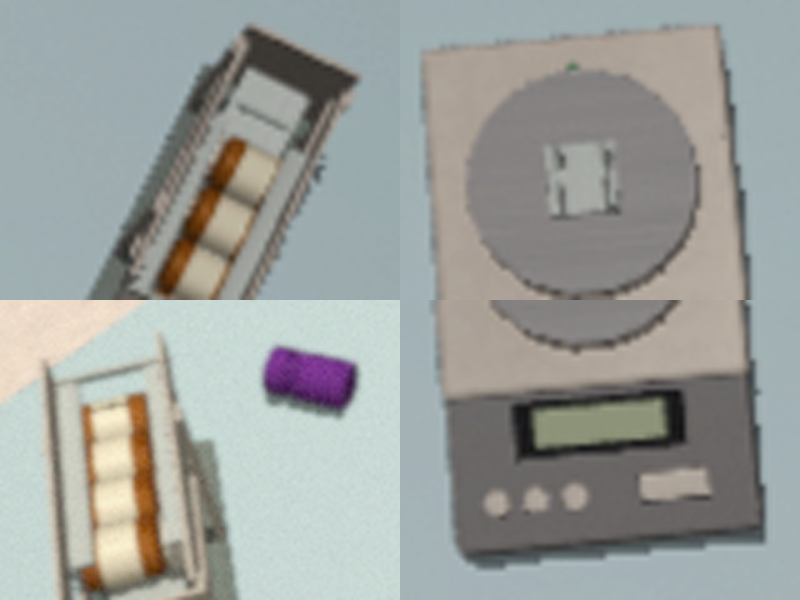

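```bash
python3 - <<'E'
from h import *
for l,u,z in [("pan",(271.4,191.4),.086),("cradle",(271.6,191),.113),("key",(290,242),.061),("balTL",(239.4,165.4),.068),("balBL",(246,253),.05),("v4",(399,198.6),.103),("v3",(394,208),.097),("v2",(388,218),.091)]:
    print(l,onz('top',u,z).round(4))
a,b=onz('top',(400,171),.17),onz('top',(368,225),.14);print('rackdir',(a-b),np.degrees(np.arctan2(*(a-b)[[1,0]])))
a,b=onz('top',(421,181),.17),onz('top',(399,223),.14);print('rackdir',(a-b),np.degrees(np.arctan2(*(a-b)[[1,0]])))
t=cv2.imread('pics/t0.png')
hs=cv2.cvtColor(t,cv2.COLOR_BGR2HSV)
m=((hs[...,0]>3)&(hs[...,0]<18)&(hs[...,1]>140)).astype('uint8');m[:, :340]=0;m[:,440:]=0;m[:150]=0;m[260:]=0
n,l,st,c=cv2.connectedComponentsWithStats(m)
for i in range(1,n):
    if st[i,4]>8: print(st[i],c[i])
cv2.imwrite('pics/d0.png',cv2.resize(cv2.convertScaleAbs(t[200:260,350:430],alpha=1.5),(800,600),interpolation=cv2.INTER_CUBIC))
E
```

```text
pan [0.6343 0.1361 0.086 ]
cradle [0.6285 0.1348 0.113 ]
key [0.4699 0.0879 0.061 ]
balTL [0.7353 0.2363 0.068 ]
balBL [0.4463 0.2309 0.05  ]
v4 [ 0.577  -0.2661  0.103 ]
v3 [ 0.549  -0.2481  0.097 ]
v2 [ 0.5194 -0.2266  0.091 ]
rackdir [ 0.15499636 -0.11088497  0.03      ] -35.580071106101016
rackdir [ 0.11938786 -0.07572918  0.03      ] -32.38745495037428
[382 193  17  31 110] [389.83636364 207.57272727]
[377 225   6   9  30] [379.16666667 228.76666667]
[386 231   6   7  21] [388.85714286 233.95238095]
```

View pics/d0.png

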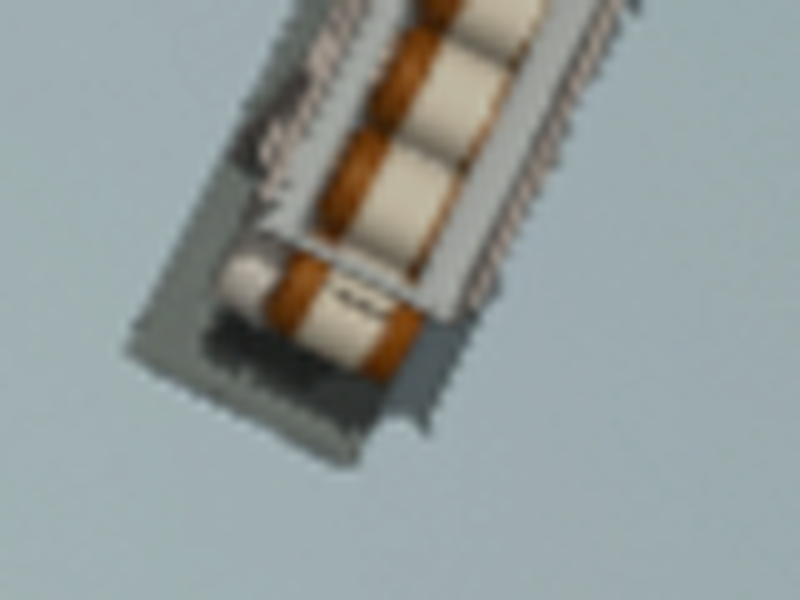

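drive_tool([
  {"grip": -1, "tx": 1, "ty": 0.4, "tz": 0.2, "turn": -0.92},
  {"grip": -1, "tx": 1, "ty": 0.4, "tz": 0.2, "turn": -0.92},
  {"grip": -1, "tx": 1, "ty": 0.4, "tz": 0.2, "turn": -0.92},
  {"grip": -1, "tx": 1, "ty": 0.4, "tz": 0.2, "turn": -0.92},
  {"grip": -1, "tx": 1, "ty": 0.4, "tz": 0.2, "turn": -0.92},
  {"grip": -1, "tx": 1, "ty": 0.4, "tz": 0.2, "turn": -0.92},
  {"grip": -1, "tx": 1, "ty": 0.4, "tz": 0.2, "turn": -0.92},
  {"grip": -1, "tx": 1, "ty": 0.4, "tz": 0.2, "turn": -0.92},
  {"grip": -1, "tx": 1, "ty": 0.4, "tz": 0.2, "turn": -0.92},
  {"grip": -1, "tx": 1, "ty": 0.4, "tz": 0.2, "turn": -0.92},
])

```text
clock: 1.15
position: [0.6324, -0.4164, 0.3051]
ee_rot: [-3.004, 0.903, -0.002]
force: [-0.7, 0.2, -0.7]
width: 0.995
```

drive_tool([
  {"tx": 0.83, "ty": -0.55},
  {"tx": 0.83, "ty": -0.55},
  {"tx": 0.83, "ty": -0.55},
  {"tx": 0.83, "ty": -0.55},
  {"tx": 0.83, "ty": -0.55},
  {"tx": 0.83, "ty": -0.55},
  {"tx": 0.83, "ty": -0.55},
  {"tx": 0.83, "ty": -0.55},
])

```text
invalid input
```

```bash
python3 - <<'E'
from h import *
s=observe();print(s['clock'],s['joints'].round(3),s['position'],R.from_rotvec(s['ee_rot']).as_matrix().round(3))
E
```

```text
1.15 [ 0.426  0.634  0.18   1.056 -0.112  1.46  -1.571] [ 0.63244001 -0.41642624  0.30510292] [[ 0.834 -0.551  0.003]
 [-0.551 -0.834  0.004]
 [-0.    -0.005 -1.   ]]
```

Rows need all fields, presumably.

drive_tool([
  {"grip": -1, "tx": 0.83, "ty": -0.55, "tz": 0, "turn": 0},
  {"grip": -1, "tx": 0.83, "ty": -0.55, "tz": 0, "turn": 0},
  {"grip": -1, "tx": 0.83, "ty": -0.55, "tz": 0, "turn": 0},
  {"grip": -1, "tx": 0.83, "ty": -0.55, "tz": 0, "turn": 0},
  {"grip": -1, "tx": 0.83, "ty": -0.55, "tz": 0, "turn": 0},
  {"grip": -1, "tx": 0.83, "ty": -0.55, "tz": 0, "turn": 0},
  {"grip": -1, "tx": 0.83, "ty": -0.55, "tz": 0, "turn": 0},
  {"grip": -1, "tx": 0.83, "ty": -0.55, "tz": 0, "turn": 0},
])

```text
clock: 1.95
position: [0.7573, -0.5262, 0.2936]
ee_rot: [-2.982, 0.926, -0.083]
force: [-0.4, -0.6, 0.8]
width: 1.002
```

```bash
cat > st.py <<'E'
from h import *
s=observe();print(s['clock'],s['joints'].round(3),s['position'].round(4),s['force'].round(1),s['width'].round(3));print(R.from_rotvec(s['ee_rot']).as_matrix().round(3))
E
python3 st.py
```

```text
Traceback (most recent call last):
  File "st.py", line 2, in <module>
    s=observe();print(s['clock'],s['joints'].round(3),s['position'].round(4),s['force'].round(1),s['width'].round(3));print(R.from_rotvec(s['ee_rot']).as_matrix().round(3))
                                                                                                 ^^^^^^^^^^^^^^^^
AttributeError: 'float' object has no attribute 'round'
```

```bash
sed -i "s/s\['width'\].round(3)/s['width']/" st.py
python3 st.py
```

```text
1.95 [ 0.528  1.161  1.192  0.103 -1.189  1.897 -1.555] [ 0.7573 -0.5262  0.2936] [-0.4 -0.6  0.8] 1.0018305830933136
[[ 0.823 -0.566  0.056]
 [-0.567 -0.824  0.002]
 [ 0.045 -0.033 -0.998]]
```

drive_tool([
  {"grip": -1, "tx": -0.64, "ty": 0.5, "tz": 0.3, "turn": 0},
  {"grip": -1, "tx": -0.64, "ty": 0.5, "tz": 1, "turn": 0},
  {"grip": -1, "tx": -0.64, "ty": 0.5, "tz": 1, "turn": 0},
  {"grip": -1, "tx": -0.64, "ty": 0.5, "tz": 1, "turn": 0},
  {"grip": -1, "tx": -0.64, "ty": 0.5, "tz": 1, "turn": 0},
  {"grip": -1, "tx": -0.64, "ty": 0.5, "tz": 1, "turn": 0},
  {"grip": -1, "tx": -0.64, "ty": 0.5, "tz": 1, "turn": 0},
  {"grip": -1, "tx": -0.64, "ty": 0.5, "tz": 1, "turn": 0},
  {"grip": -1, "tx": -0.64, "ty": 0.5, "tz": 1, "turn": 0},
  {"grip": -1, "tx": -0.64, "ty": 0.5, "tz": 1, "turn": 0},
  {"grip": -1, "tx": -0.64, "ty": 0.5, "tz": 1, "turn": 0},
  {"grip": -1, "tx": -0.64, "ty": 0.5, "tz": 1, "turn": 0},
])

```text
clock: 3.15
position: [0.5132, -0.335, 0.6291]
ee_rot: [-2.988, 0.921, -0.128]
force: [-0.3, 0.7, 1.6]
width: 0.998
```

```bash
python3 st.py
```

```text
3.15 [ 0.398  0.384  0.24   0.688 -0.139  2.002 -1.614] [ 0.5132 -0.335   0.6291] [-0.3  0.7  1.6] 0.9982336930103902
[[ 0.824 -0.561  0.082]
 [-0.562 -0.827 -0.012]
 [ 0.074 -0.036 -0.997]]
```

drive_tool([
  {"grip": -1, "tx": 0, "ty": 0, "tz": 1, "turn": 0},
  {"grip": -1, "tx": 0, "ty": 0, "tz": 1, "turn": 0},
  {"grip": -1, "tx": 0, "ty": 0, "tz": 1, "turn": 0},
  {"grip": -1, "tx": 0, "ty": 0, "tz": 1, "turn": 0},
  {"grip": -1, "tx": 0, "ty": 0, "tz": 1, "turn": 0},
  {"grip": -1, "tx": 0, "ty": 0, "tz": 1, "turn": 0},
  {"grip": -1, "tx": 0, "ty": 0, "tz": 1, "turn": 0},
  {"grip": -1, "tx": 0, "ty": 0, "tz": 1, "turn": 0},
])

```text
clock: 3.95
position: [0.4649, -0.2972, 0.6761]
ee_rot: [2.993, -0.924, 0.217]
force: [0.1, -0.4, 0.6]
width: 0.998
```

```bash
python3 st.py
```

```text
3.95 [ 0.3    0.249  0.32   0.767 -0.129  2.002 -1.626] [ 0.4649 -0.2972  0.6761] [ 0.1 -0.4  0.6] 0.9980180628501115
[[ 0.817 -0.561  0.131]
 [-0.561 -0.827 -0.042]
 [ 0.132 -0.039 -0.99 ]]
```

drive_tool([
  {"grip": -1, "tx": 0.6, "ty": -0.45, "tz": 1, "turn": 0},
  {"grip": -1, "tx": 0.6, "ty": -0.45, "tz": 1, "turn": 0},
  {"grip": -1, "tx": 0.6, "ty": -0.45, "tz": 1, "turn": 0},
  {"grip": -1, "tx": 0.6, "ty": -0.45, "tz": 1, "turn": 0},
  {"grip": -1, "tx": 0.6, "ty": -0.45, "tz": 1, "turn": 0},
  {"grip": -1, "tx": 0.6, "ty": -0.45, "tz": 1, "turn": 0},
  {"grip": -1, "tx": 0.6, "ty": -0.45, "tz": 1, "turn": 0},
  {"grip": -1, "tx": 0.6, "ty": -0.45, "tz": 1, "turn": 0},
  {"grip": -1, "tx": 0.6, "ty": -0.45, "tz": 1, "turn": 0},
  {"grip": -1, "tx": 0.6, "ty": -0.45, "tz": 1, "turn": 0},
])

```text
clock: 4.95
position: [0.5165, -0.3295, 0.7984]
ee_rot: [2.864, -0.92, 0.693]
force: [-0.6, 0.0, -0.8]
width: 1.001
```

```bash
python3 st.py
```

```text
4.95 [ 0.549  0.327 -0.151  0.359  0.06   2.002 -1.737] [ 0.5165 -0.3295  0.7984] [-0.6  0.  -0.8] 1.0008692759407087
[[ 0.722 -0.565  0.4  ]
 [-0.54  -0.821 -0.184]
 [ 0.432 -0.083 -0.898]]
```

drive_tool([
  {"grip": -1, "tx": 0, "ty": 0, "tz": 0, "turn": 0.5},
  {"grip": -1, "tx": 0, "ty": 0, "tz": 0, "turn": 0.5},
  {"grip": -1, "tx": 0, "ty": 0, "tz": 0, "turn": 0.5},
  {"grip": -1, "tx": 0, "ty": 0, "tz": 0, "turn": 0.5},
  {"grip": -1, "tx": 0.6, "ty": -0.45, "tz": 1, "turn": 0.5},
  {"grip": -1, "tx": 0.6, "ty": -0.45, "tz": 1, "turn": 0.5},
  {"grip": -1, "tx": 0.6, "ty": -0.45, "tz": 1, "turn": 0.5},
  {"grip": -1, "tx": 0.6, "ty": -0.45, "tz": 1, "turn": 0.5},
  {"grip": -1, "tx": 0.6, "ty": -0.45, "tz": 1, "turn": 0.5},
])

```text
clock: 5.85
position: [0.5657, -0.3398, 0.7753]
ee_rot: [-2.995, 0.156, -0.765]
force: [0.2, -0.3, 0.3]
width: 1.002
```

```bash
python3 st.py
```

```text
5.85 [ 0.626  0.442  0.006  0.27  -0.339  2.002 -1.253] [ 0.5657 -0.3398  0.7753] [ 0.2 -0.3  0.3] 1.0022314174457871
[[ 0.873 -0.086  0.481]
 [-0.109 -0.994  0.02 ]
 [ 0.476 -0.07  -0.877]]
```

drive_tool([
  {"grip": -1, "tx": 0.5, "ty": -0.5, "tz": 1, "turn": 0},
  {"grip": -1, "tx": 0.5, "ty": -0.5, "tz": 1, "turn": 0},
  {"grip": -1, "tx": 0.5, "ty": -0.5, "tz": 1, "turn": 0},
  {"grip": -1, "tx": 0.5, "ty": -0.5, "tz": 1, "turn": 0},
  {"grip": -1, "tx": 0.5, "ty": -0.5, "tz": 1, "turn": 0},
  {"grip": -1, "tx": 0.5, "ty": -0.5, "tz": 1, "turn": 0},
  {"grip": -1, "tx": 0.5, "ty": -0.5, "tz": 1, "turn": 0},
])

```text
clock: 6.55
position: [0.5939, -0.3643, 0.7779]
ee_rot: [-2.993, 0.165, -0.84]
force: [-0.6, -0.5, 0.3]
width: 0.998
```

```bash
python3 st.py
```

```text
6.55 [ 0.61   0.519  0.245  0.151 -0.558  2.002 -1.244] [ 0.5939 -0.3643  0.7779] [-0.6 -0.5  0.3] 0.9977137235285118
[[ 0.849 -0.094  0.52 ]
 [-0.109 -0.994 -0.001]
 [ 0.517 -0.056 -0.854]]
```

drive_tool([
  {"grip": -1, "tx": 0.1, "ty": -0.4, "tz": 1, "turn": 0},
  {"grip": -1, "tx": 0.1, "ty": -0.4, "tz": 1, "turn": 0},
  {"grip": -1, "tx": 0.1, "ty": -0.4, "tz": 1, "turn": 0},
  {"grip": -1, "tx": 0.1, "ty": -0.4, "tz": 1, "turn": 0},
  {"grip": -1, "tx": 0.1, "ty": -0.4, "tz": 1, "turn": 0},
  {"grip": -1, "tx": 0.1, "ty": -0.4, "tz": 1, "turn": 0},
  {"grip": -1, "tx": 0.1, "ty": -0.4, "tz": 1, "turn": 0},
  {"grip": -1, "tx": 0.1, "ty": -0.4, "tz": 1, "turn": 0},
])

```text
clock: 7.35
position: [0.5466, -0.3784, 0.8111]
ee_rot: [-2.991, 0.174, -0.916]
force: [-0.2, -0.2, 0.4]
width: 1.0
```

```bash
python3 st.py
```

```text
7.35 [ 0.701  0.462  0.14   0.169 -0.512  2.002 -1.215] [ 0.5466 -0.3784  0.8111] [-0.2 -0.2  0.4] 0.9995566732316808
[[ 0.823 -0.104  0.559]
 [-0.109 -0.994 -0.025]
 [ 0.558 -0.04  -0.829]]
```

drive_tool([
  {"grip": -1, "tx": 0, "ty": -0.4, "tz": 1, "turn": 0},
  {"grip": -1, "tx": 0, "ty": -0.4, "tz": 1, "turn": 0},
  {"grip": -1, "tx": 0, "ty": -0.4, "tz": 1, "turn": 0},
  {"grip": -1, "tx": 0, "ty": -0.4, "tz": 1, "turn": 0},
  {"grip": -1, "tx": 0, "ty": -0.4, "tz": 1, "turn": 0},
  {"grip": -1, "tx": 0, "ty": -0.4, "tz": 1, "turn": 0},
  {"grip": -1, "tx": 0, "ty": -0.4, "tz": 1, "turn": 0},
  {"grip": -1, "tx": 0, "ty": -0.4, "tz": 1, "turn": 0},
  {"grip": -1, "tx": 0, "ty": -0.4, "tz": 1, "turn": 0},
])

```text
clock: 8.25
position: [0.4912, -0.3944, 0.8413]
ee_rot: [2.963, -0.184, 0.984]
force: [0.2, -0.2, -0.2]
width: 1.001
```

```bash
python3 st.py; python3 - <<'E'
from h import *
a,b=onz('top',(376.5,223),.135),onz('top',(395.5,231.8),.135);d=a-b
print('deck edge',a,b,(a+b)/2,np.linalg.norm(d),'y az',np.degrees(np.arctan2(d[1],d[0])))
# vial ends lowest: cap face, base face
a,b=onz('top',(372.3,227.5),.085),onz('top',(390.5,235.5),.085);print((a+b)/2,np.linalg.norm(a-b),np.degrees(np.arctan2(*(a-b)[[1,0]])))
E
```

```text
8.25 [ 8.320e-01  4.060e-01 -1.000e-03  1.900e-01 -4.630e-01  2.002e+00
 -1.178e+00] [ 0.4912 -0.3944  0.8413] [ 0.2 -0.2 -0.2] 1.0005795481830868
[[ 0.795 -0.115  0.595]
 [-0.107 -0.993 -0.05 ]
 [ 0.597 -0.024 -0.802]]
deck edge [ 0.49830778 -0.17976924  0.135     ] [ 0.46698781 -0.23438992  0.135     ] [ 0.48264779 -0.20707958  0.135     ] 0.06296316182361185 y az 60.16966824281323
[ 0.47888186 -0.20193909  0.085     ] 0.061806013660097636 61.41438816619353
```

drive_tool([
  {"grip": -1, "tx": -0.17, "ty": 0.54, "tz": -1, "turn": -0.38},
  {"grip": -1, "tx": -0.17, "ty": 0.54, "tz": -1, "turn": -0.38},
  {"grip": -1, "tx": -0.17, "ty": 0.54, "tz": -1, "turn": -0.38},
  {"grip": -1, "tx": -0.17, "ty": 0.54, "tz": -1, "turn": -0.38},
  {"grip": -1, "tx": -0.17, "ty": 0.54, "tz": -1, "turn": -0.38},
  {"grip": -1, "tx": -0.17, "ty": 0.54, "tz": -1, "turn": -0.38},
  {"grip": -1, "tx": -0.17, "ty": 0.54, "tz": -1, "turn": -0.38},
  {"grip": -1, "tx": -0.17, "ty": 0.54, "tz": -1, "turn": -0.38},
  {"grip": -1, "tx": -0.17, "ty": 0.54, "tz": -1, "turn": -0.38},
  {"grip": -1, "tx": -0.17, "ty": 0.54, "tz": -1, "turn": -0.38},
  {"grip": -1, "tx": -0.17, "ty": 0.54, "tz": -1, "turn": -0.38},
  {"grip": -1, "tx": -0.17, "ty": 0.54, "tz": -1, "turn": -0.38},
  {"grip": -1, "tx": -0.17, "ty": 0.54, "tz": -1, "turn": -0.38},
])

```text
clock: 9.55
position: [0.4227, -0.1782, 0.4409]
ee_rot: [2.762, -0.735, 0.923]
force: [0.7, -1.3, 1.1]
width: 0.999
```

```bash
python3 st.py
```

```text
9.55 [ 0.537 -0.33  -0.275  2.038  0.071  0.799 -1.877] [ 0.4227 -0.1782  0.4409] [ 0.7 -1.3  1.1] 0.9991615316920067
[[ 0.692 -0.491  0.529]
 [-0.406 -0.871 -0.277]
 [ 0.597 -0.023 -0.802]]
```

drive_tool([
  {"grip": -1, "tx": -0.02, "ty": 0.02, "tz": -0.5, "turn": 0},
  {"grip": -1, "tx": -0.02, "ty": 0.02, "tz": -0.5, "turn": 0},
  {"grip": -1, "tx": -0.02, "ty": 0.02, "tz": -0.5, "turn": 0},
  {"grip": -1, "tx": -0.02, "ty": 0.02, "tz": -0.5, "turn": 0},
  {"grip": -1, "tx": -0.02, "ty": 0.02, "tz": -0.5, "turn": 0},
])

```text
clock: 10.05
position: [0.4146, -0.1705, 0.2385]
ee_rot: [2.764, -0.737, 0.92]
force: [0.6, -1.0, -0.3]
width: 1.0
```

```bash
python3 st.py; python3 - <<'E'
from h import *
import pickle
s=observe();i=get_image('wrist')[:,:,::-1];pickle.dump(s,open('s1.pkl','wb'))
cv2.imwrite('pics/w1.png',i)
cv2.imwrite('pics/w1b.png',cv2.resize(cv2.convertScaleAbs(i,alpha=1.4),(800,600)))
print(proj('wrist',[.486,-.208,.085],s))
E
```

```text
10.05 [ 0.823 -0.143 -0.63   2.432  0.434  0.235 -2.314] [ 0.4146 -0.1705  0.2385] [ 0.6 -1.  -0.3] 1.0003386062852395
[[ 0.693 -0.491  0.527]
 [-0.408 -0.871 -0.275]
 [ 0.594 -0.024 -0.804]]
[282.75222106 218.80862986]
```

View pics/w1b.png

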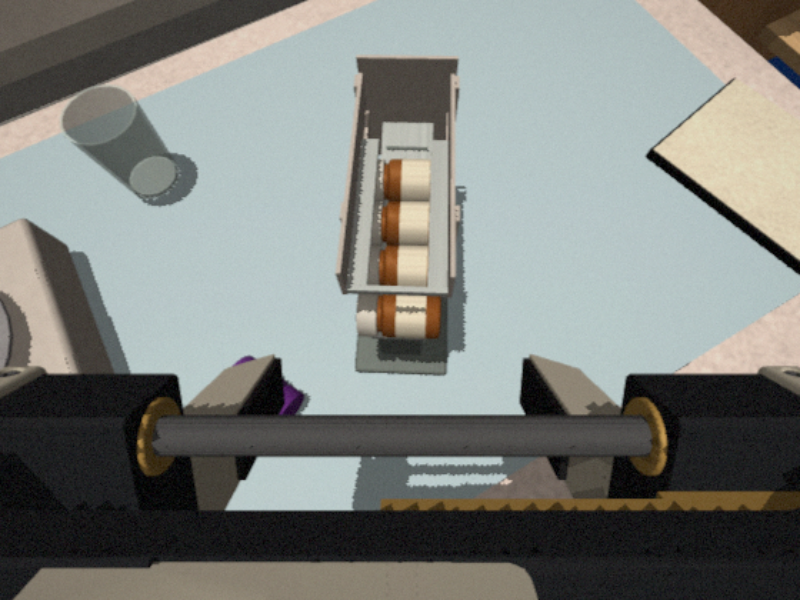

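```bash
python3 - <<'E'
from h import *
import pickle
s=pickle.load(open('s1.pkl','rb'))
f=lambda u,z:onz('wrist',np.array(u)*.7,z,s)
az=lambda d:np.degrees(np.arctan2(d[1],d[0]))
a,b=f((357,321),.085),f((441,318),.085);print('vial',(a+b)/2,np.linalg.norm(a-b),az(a-b))
a,b=f((343,291),.135),f((451,290),.135);print('deck',(a+b)/2,np.linalg.norm(a-b),az(a-b))
a,b=f((356,371),.004),f((446,373),.004);print('foot',a,b,np.linalg.norm(a-b),az(a-b))
a,b=f((407,180),.103),f((405,265),.091);print('queue az',az(a-b))
a,b=f((358,60),.165),f((341,288),.145);print('L',az(a-b))
a,b=f((458,60),.165),f((452,288),.145);print('R',az(a-b))
Rm=R.from_rotvec(s['ee_rot']).as_matrix();print('tool -y az',az(-Rm[:,1]),'z az',az(Rm[:,2]))
E
```

```text
vial [ 0.48305584 -0.20197125  0.085     ] 0.06392576173780275 62.22717901348915
deck [ 0.48629792 -0.20393579  0.135     ] 0.0711906474610666 60.543458071465345
foot [ 0.48372788 -0.15446608  0.004     ] [ 0.44140586 -0.22481911  0.004     ] 0.08210177686712371 58.970300402076205
queue az -31.108892318565655
L -32.02373368702906
R -32.5511770613355
tool -y az 60.581150602612 z az -27.547815268719106
```

drive_tool([
  {"grip": -1, "tx": 0.05, "ty": -0.02, "tz": -0.2, "turn": 0},
  {"grip": -1, "tx": 0.05, "ty": -0.02, "tz": -0.2, "turn": 0},
  {"grip": -1, "tx": 0.05, "ty": -0.02, "tz": -0.2, "turn": 0},
])

```text
clock: 10.4
position: [0.4178, -0.1832, 0.2138]
ee_rot: [2.752, -0.728, 0.902]
force: [-0.7, -0.8, -0.9]
width: 1.002
```

```bash
python3 st.py
```

```text
10.4 [ 1.284 -0.061 -1.054  2.437  0.77   0.173 -2.598] [ 0.4178 -0.1832  0.2138] [-0.7 -0.8 -0.9] 1.0024022269101038
[[ 0.701 -0.493  0.515]
 [-0.4   -0.87  -0.289]
 [ 0.591 -0.004 -0.807]]
```

```bash
cat > kin.py <<'E'
import numpy as np
from scipy.spatial.transform import Rotation as R
from scipy.optimize import least_squares
D=[([1.09737,.43524,.02499,1.57410,-.0116,1.13398,-.07512],[.22624,-.58207,.22593],[-3.08628,-.578725,.0007]),
([.426,.634,.18,1.056,-.112,1.46,-1.571],[.63244,-.41643,.3051],[-3.004,.903,-.002]),
([.528,1.161,1.192,.103,-1.189,1.897,-1.555],[.7573,-.5262,.2936],[-2.982,.926,-.083]),
([.398,.384,.24,.688,-.139,2.002,-1.614],[.5132,-.335,.6291],[-2.988,.921,-.128]),
([.3,.249,.32,.767,-.129,2.002,-1.626],[.4649,-.2972,.6761],[2.993,-.924,.217]),
([.549,.327,-.151,.359,.06,2.002,-1.737],[.5165,-.3295,.7984],[2.864,-.92,.693]),
([.626,.442,.006,.27,-.339,2.002,-1.253],[.5657,-.3398,.7753],[-2.995,.156,-.765]),
([.61,.519,.245,.151,-.558,2.002,-1.244],[.5939,-.3643,.7779],[-2.993,.165,-.84]),
([.701,.462,.14,.169,-.512,2.002,-1.215],[.5466,-.3784,.8111],[-2.991,.174,-.916]),
([.832,.406,-.001,.19,-.463,2.002,-1.178],[.4912,-.3944,.8413],[2.963,-.184,.984]),
([.537,-.33,-.275,2.038,.071,.799,-1.877],[.4227,-.1782,.4409],[2.762,-.735,.923]),
([.823,-.143,-.63,2.432,.434,.235,-2.314],[.4146,-.1705,.2385],[2.764,-.737,.92]),
([1.284,-.061,-1.054,2.437,.77,.173,-2.598],[.4178,-.1832,.2138],[2.752,-.728,.902])]
LO=np.array([-2.62,-.44,-1.27,.08,-1.32,.12,-2.74]);HI=np.array([2.62,2.09,1.32,2.57,4.46,2,2.74])
def fk(q,p,s):
    o=p[:18].reshape(6,3);T=np.array([0,0,p[18]]);M=np.eye(3)
    for i in range(7):
        M=M@R.from_rotvec(np.array([0,1,0] if i%2 else [0,0,s[i//2]])*q[i]).as_matrix()
        if i<6: T=T+M@o[i]
    M=M@R.from_rotvec(p[19:22]).as_matrix();return T,M,M
def fk(q,p,s):
    T=np.array([0,0,p[0]]);M=np.eye(3);L=[None,p[1:4],None,p[4:7],None,p[7:10],None]
    L[2]=p[10:13]*[1,1,0]
    for i in range(7):
        M=M@R.from_rotvec(np.array([0,1,0] if i%2 else [0,0,s[i//2]])*q[i]).as_matrix()
        if L[i] is not None: T=T+M@L[i]
    return T,M@R.from_rotvec(p[13:16]).as_matrix()
def err(T,M,x,r): return np.r_[(T-x)*1,.3*(R.from_matrix(M.T)*R.from_rotvec(r)).as_rotvec()]
def fit():
    best=None
    import itertools
    for s in itertools.product([1,-1],repeat=4):
        if s[0]>0: continue
        for yaw in(0,1.57,-1.57,3.1):
            p0=np.r_[.23,0,0,.55,0,0,.43,0,0,.32,0,0,0,0,0,yaw]
            f=least_squares(lambda p:np.concatenate([err(*fk(q,p,s),x,r) for q,x,r in D]),p0,loss='soft_l1',f_scale=.01)
            if best is None or f.cost<best[0]: best=(f.cost,f.x,s)
    return best
def ik(x,M,p,s,q0,w=.02,bias=None):
    b=q0 if bias is None else bias
    return least_squares(lambda q:np.r_[err(*fk(q,p,s),x,R.from_matrix(M).as_rotvec())*50,w*(q-b)],np.clip(q0,LO+1e-3,HI-1e-3),bounds=(LO,HI))
E
python3 - <<'E'
from kin import *
import pickle
c,p,s=fit();print(c,p.round(3),s)
print(max(np.abs(err(*fk(q,p,s),x,r)).max() for q,x,r in D))
pickle.dump((p,s),open('kin.pkl','wb'))
M=R.from_rotvec([2.764,-.737,.92]).as_matrix();F=M@np.diag([-1,-1,1])
rng=np.random.default_rng(0)
for nm,MM in(('cur',M),('flip',F)):
  for lab,x in(('grasp',[.4885,-.2072,.0761]),('pre',[.4358,-.1797,.1565])):
    sol=[]
    for k in range(40):
        f=ik(np.array(x),MM,p,s,rng.uniform(LO,HI),w=1e-3)
        e=np.abs(err(*fk(f.x,p,s),x,R.from_matrix(MM).as_rotvec())).max()
        if e<1e-3 and not any(np.abs(f.x-z).max()<.5 for z in sol): sol.append(f.x)
    print(nm,lab,len(sol));[print(z.round(2)) for z in sol[:7]]
E
```

```text
7.605460724590563e-07 [ 2.720e-01 -0.000e+00 -3.700e-02  5.580e-01 -0.000e+00 -6.410e-01
  4.280e-01  1.000e-03  0.000e+00  3.710e-01  0.000e+00  6.240e-01
  0.000e+00 -0.000e+00  0.000e+00  1.571e+00] (-1, -1, -1, -1)
0.0004296156081701197
cur grasp 3
[ 0.28  0.38 -0.14  2.52  2.56  0.44  1.83]
[-0.36  0.47  0.71  2.57  3.46  0.45  0.92]
[ 1.02  0.62 -1.09  2.46  2.01  0.8   2.51]
cur pre 2
[ 0.34  0.09 -0.26  2.55  1.91  0.27  2.44]
[ 1.2   0.25 -1.2   2.5   1.73  0.47  2.67]
flip grasp 4
[ 1.11  0.74 -1.27  2.46  1.95  0.94 -0.53]
[ 0.53  0.41 -0.44  2.5   2.35  0.5  -1.07]
[-0.01  0.39  0.23  2.54  2.9   0.4  -1.67]
[-0.36  0.47  0.71  2.57  3.45  0.45 -2.22]
flip pre 3
[ 1.25  0.28 -1.27  2.5   1.72  0.51 -0.45]
[ 0.65  0.11 -0.58  2.53  1.86  0.3  -0.64]
[ 0.04  0.07  0.06  2.57  1.98  0.24 -0.77]
```

drive_tool([
  {"grip": -1, "tx": 0, "ty": -0.1, "tz": 0.3, "turn": 0},
  {"grip": -1, "tx": 0, "ty": -0.1, "tz": 0.3, "turn": 0},
  {"grip": -1, "tx": 0, "ty": -0.1, "tz": 0.3, "turn": 1},
  {"grip": -1, "tx": 0, "ty": -0.1, "tz": 0.3, "turn": 1},
  {"grip": -1, "tx": 0, "ty": -0.1, "tz": 0.3, "turn": 1},
  {"grip": -1, "tx": 0, "ty": -0.1, "tz": 0.3, "turn": 1},
  {"grip": -1, "tx": 0, "ty": -0.1, "tz": 0.3, "turn": 1},
  {"grip": -1, "tx": 0, "ty": -0.1, "tz": 0.3, "turn": 1},
  {"grip": -1, "tx": 0, "ty": -0.1, "tz": 0.3, "turn": 1},
])

```text
clock: 11.3
position: [0.4196, -0.2254, 0.3374]
ee_rot: [2.982, 0.067, 0.936]
force: [1.2, 0.2, -0.1]
width: 1.001
```

```bash
python3 st.py
```

```text
11.3 [ 0.393 -0.18   0.215  2.177 -0.481  0.683 -0.605] [ 0.4196 -0.2254  0.3374] [ 1.2  0.2 -0.1] 1.001466948142455
[[ 0.82   0.036  0.571]
 [ 0.046 -0.999 -0.002]
 [ 0.571  0.028 -0.821]]
```

drive_tool([
  {"grip": -1, "tx": 0, "ty": 0, "tz": 0, "turn": 1},
  {"grip": -1, "tx": 0, "ty": 0, "tz": 0, "turn": 1},
  {"grip": -1, "tx": 0, "ty": 0, "tz": 0, "turn": 1},
  {"grip": -1, "tx": 0, "ty": 0, "tz": 0, "turn": 1},
  {"grip": -1, "tx": 0, "ty": 0, "tz": 0, "turn": 1},
  {"grip": -1, "tx": 0, "ty": 0, "tz": 0, "turn": 1},
  {"grip": -1, "tx": 0, "ty": 0, "tz": 0, "turn": 1},
])

```text
clock: 12.0
position: [0.4213, -0.2283, 0.3399]
ee_rot: [-2.371, -1.415, -0.768]
force: [0.3, 1.0, 1.4]
width: 1.003
```

drive_tool([
  {"grip": -1, "tx": 0, "ty": 0, "tz": 0, "turn": 1},
  {"grip": -1, "tx": 0, "ty": 0, "tz": 0, "turn": 1},
  {"grip": -1, "tx": 0, "ty": 0, "tz": 0, "turn": 1},
  {"grip": -1, "tx": 0, "ty": 0, "tz": 0, "turn": 1},
  {"grip": -1, "tx": 0, "ty": 0, "tz": 0, "turn": 1},
  {"grip": -1, "tx": 0, "ty": 0, "tz": 0, "turn": 1},
  {"grip": -1, "tx": 0, "ty": 0, "tz": 0, "turn": 1},
])

```text
clock: 12.7
position: [0.4236, -0.2302, 0.3414]
ee_rot: [-1.264, -2.274, -0.438]
force: [-0.7, 1.0, -0.0]
width: 1.0
```

```bash
python3 st.py
```

```text
12.7 [ 0.396  0.481  0.311  1.403 -0.359  1.846  1.274] [ 0.4236 -0.2302  0.3414] [-0.7  1.  -0. ] 1.000239657689977
[[-0.445  0.855 -0.267]
 [ 0.694  0.518  0.5  ]
 [ 0.565  0.037 -0.824]]
```

drive_tool([
  {"grip": -1, "tx": 0, "ty": 0, "tz": 0, "turn": 0.45},
  {"grip": -1, "tx": 0, "ty": 0, "tz": 0, "turn": 0.45},
  {"grip": -1, "tx": 0, "ty": 0, "tz": 0, "turn": 0.45},
  {"grip": -1, "tx": 0, "ty": 0, "tz": 0.2, "turn": 0.45},
  {"grip": -1, "tx": 0.6, "ty": -0.35, "tz": 1, "turn": 0.45},
  {"grip": -1, "tx": 0.6, "ty": -0.35, "tz": 1, "turn": 0.45},
  {"grip": -1, "tx": 0.6, "ty": -0.35, "tz": 1, "turn": 0.45},
  {"grip": -1, "tx": 0.6, "ty": -0.35, "tz": 1, "turn": 0.45},
  {"grip": -1, "tx": 0.6, "ty": -0.35, "tz": 1, "turn": 0.45},
  {"grip": -1, "tx": 0.6, "ty": -0.35, "tz": 1, "turn": 0.45},
  {"grip": -1, "tx": 0.6, "ty": -0.35, "tz": 1, "turn": 0.45},
  {"grip": -1, "tx": 0.6, "ty": -0.35, "tz": 1, "turn": 0.45},
  {"grip": -1, "tx": 0.6, "ty": -0.35, "tz": 1, "turn": 0.45},
  {"grip": -1, "tx": 0.6, "ty": -0.35, "tz": 1, "turn": 0.45},
])

```text
clock: 14.1
position: [0.4271, -0.2993, 0.7432]
ee_rot: [0.923, 2.595, 0.571]
force: [0.4, -1.1, 0.4]
width: 1.002
```

```bash
python3 st.py
```

```text
14.1 [ 1.052  0.251 -0.334  0.697 -0.463  2.002  1.382] [ 0.4271 -0.2993  0.7432] [ 0.4 -1.1  0.4] 1.0024945600228155
[[-0.737  0.524  0.427]
 [ 0.655  0.71   0.259]
 [-0.168  0.47  -0.866]]
```

drive_tool([
  {"grip": -1, "tx": 0, "ty": 0, "tz": -0.4, "turn": 0.84},
  {"grip": -1, "tx": 0, "ty": 0, "tz": -0.4, "turn": 0.84},
  {"grip": -1, "tx": 0, "ty": 0, "tz": -0.4, "turn": 0.84},
  {"grip": -1, "tx": 0, "ty": 0, "tz": -0.4, "turn": 0.84},
  {"grip": -1, "tx": 0, "ty": 0, "tz": -0.4, "turn": 0.84},
  {"grip": -1, "tx": 0, "ty": 0, "tz": -0.4, "turn": 0.84},
])

```text
clock: 14.7
position: [0.4316, -0.2983, 0.5729]
ee_rot: [-0.111, 2.904, 0.741]
force: [2.2, 0.5, -1.8]
width: 1.0
```

```bash
python3 st.py
```

```text
14.7 [ 1.144  0.423 -0.639  0.935 -0.274  2.     2.079] [ 0.4316 -0.2983  0.5729] [ 2.2  0.5 -1.8] 0.9999969179141139
[[-0.987 -0.106  0.119]
 [-0.036  0.876  0.481]
 [-0.156  0.471 -0.868]]
```

drive_tool([
  {"grip": -1, "tx": 0.5, "ty": -0.4, "tz": 1, "turn": 0},
  {"grip": -1, "tx": 0.5, "ty": -0.4, "tz": 1, "turn": 0},
  {"grip": -1, "tx": 0.5, "ty": -0.4, "tz": 1, "turn": 0},
  {"grip": -1, "tx": 0.5, "ty": -0.4, "tz": 1, "turn": 0},
  {"grip": -1, "tx": 0.5, "ty": -0.4, "tz": 1, "turn": 0},
  {"grip": -1, "tx": 0.5, "ty": -0.4, "tz": 1, "turn": 0},
  {"grip": -1, "tx": 0.5, "ty": -0.4, "tz": 1, "turn": 0},
  {"grip": -1, "tx": 0.5, "ty": -0.4, "tz": 1, "turn": 0},
])

```text
clock: 15.5
position: [0.3784, -0.3538, 0.7186]
ee_rot: [0.173, 2.589, 0.639]
force: [0.7, -2.7, -2.3]
width: 1.002
```

```bash
python3 st.py
```

```text
15.5 [ 1.517  0.408 -0.93   0.714 -0.366  2.002  1.907] [ 0.3784 -0.3538  0.7186] [ 0.7 -2.7 -2.3] 1.0022051993469134
[[-0.884  0.01   0.468]
 [ 0.227  0.884  0.409]
 [-0.409  0.468 -0.784]]
```

```bash
cat > sim.py <<'E'
from kin import *
import pickle
P,S=pickle.load(open('kin.pkl','rb'))
V=.7*np.array([2.22,2.22,3.01,3.01,3.14,3.14,3.14])*.1
def jac(q):
    T,M=fk(q,P,S);J=np.zeros((6,7))
    for i in range(7):
        d=q.copy();d[i]+=1e-5;t,m=fk(d,P,S);J[:3,i]=(t-T)/1e-5;J[3:,i]=R.from_matrix(m@M.T).as_rotvec()/1e-5
    return T,M,J
def sim(q,rows,w=.3,lam=.01,n=5):
    q=np.array(q,float);T0,M0=fk(q,P,S)
    for a,b,c,t in rows:
        gx=T0+.4*np.array([a,b,c]);gm=R.from_rotvec([0,0,t*np.pi/3]).as_matrix()@M0
        T,M=fk(q,P,S)
        dx=gx-T;dr=R.from_matrix(gm@M.T).as_rotvec()
        dx*=min(1,.05/max(1e-9,np.linalg.norm(dx)));dr*=min(1,.15/max(1e-9,np.linalg.norm(dr)))
        tx=T+dx;tm=R.from_rotvec(dr).as_matrix()@M;q0=q.copy()
        for k in range(n):
            T,M,J=jac(q);e=np.r_[tx-T,w*R.from_matrix(tm@M.T).as_rotvec()];J[3:]*=w
            q=np.clip(q+J.T@np.linalg.solve(J@J.T+lam**2*np.eye(6),e),LO,HI)
        d=q-q0;q=q0+d/max(1,np.max(np.abs(d)/V))
    return q
def lean(q):
    T,M=fk(np.array(q),P,S);return T.round(3),'x_z,y_z',M[2,:2].round(3),'zaz',np.degrees(np.arctan2(M[1,2],M[0,2])).round(0)
def rep(n,*r): return [r]*n
E
cat > val.py <<'E'
from sim import *
C=[('A',[.426,.634,.18,1.056,-.112,1.46,-1.571],rep(8,.83,-.55,0,0),[.528,1.161,1.192,.103,-1.189,1.897,-1.555]),
('B',[.398,.384,.24,.688,-.139,2.0,-1.614],rep(8,0,0,1,0),[.3,.249,.32,.767,-.129,2.002,-1.626]),
('C',[.3,.249,.32,.767,-.129,2.0,-1.626],rep(10,.6,-.45,1,0),[.549,.327,-.151,.359,.06,2.002,-1.737]),
('D',[.396,.481,.311,1.403,-.359,1.846,1.274],rep(3,0,0,0,.45)+[(0,0,.2,.45)]+rep(10,.6,-.35,1,.45),[1.052,.251,-.334,.697,-.463,2.002,1.382]),
('E',[1.144,.423,-.639,.935,-.274,2.,2.079],rep(8,.5,-.4,1,0),[1.517,.408,-.93,.714,-.366,2.002,1.907]),
('F',[.823,-.143,-.63,2.432,.434,.235,-2.314],rep(3,.05,-.02,-.2,0),[1.284,-.061,-1.054,2.437,.77,.173,-2.598])]
import itertools
for w,lam,n in itertools.product([.1,.3,1],[.003,.03,.1],[1,6]):
    print(w,lam,n,[round(float(np.abs(sim(q,r,w,lam,n)-np.array(f)).max()),2) for _,q,r,f in C])
for _,q,r,f in C: print(_,sim(q,r,.3,.01,6).round(2),lean(f))
E
python3 val.py
```

```text
0.1 0.003 1 [0.97, 0.57, 0.68, 1.35, 0.98, 0.3]
0.1 0.003 6 [0.81, 0.47, 0.39, 1.24, 1.0, 0.32]
0.1 0.03 1 [0.98, 0.69, 0.48, 0.62, 0.79, 0.46]
0.1 0.03 6 [0.91, 0.69, 0.64, 0.64, 0.76, 0.64]
0.1 0.1 1 [1.03, 0.69, 0.51, 0.66, 0.57, 0.46]
0.1 0.1 6 [1.0, 0.69, 0.69, 0.62, 0.63, 0.5]
0.3 0.003 1 [0.97, 0.67, 0.65, 1.35, 0.98, 0.3]
0.3 0.003 6 [0.97, 0.37, 0.48, 0.48, 0.56, 0.32]
0.3 0.03 1 [0.97, 0.69, 0.61, 1.11, 1.05, 0.3]
0.3 0.03 6 [0.87, 0.69, 0.98, 0.96, 0.96, 0.4]
0.3 0.1 1 [0.99, 0.69, 0.48, 0.62, 0.72, 0.44]
0.3 0.1 6 [0.95, 0.69, 0.56, 0.62, 0.72, 0.52]
1 0.003 1 [0.97, 0.68, 0.64, 1.35, 0.98, 0.3]
1 0.003 6 [1.06, 0.42, 0.9, 0.64, 0.82, 0.32]
1 0.03 1 [0.96, 0.72, 0.64, 1.31, 1.04, 0.3]
1 0.03 6 [0.82, 0.7, 1.07, 1.16, 0.98, 0.32]
1 0.1 1 [0.98, 0.69, 0.5, 0.64, 0.85, 0.31]
1 0.1 6 [0.95, 0.69, 0.65, 0.64, 0.84, 0.27]
A [ 0.57  1.31  0.43  0.08 -0.45  1.95 -1.65] (array([ 0.757, -0.526,  0.293]), 'x_z,y_z', array([ 0.044, -0.033]), 'zaz', np.float64(2.0))
B [ 0.72  0.77  0.63  0.08 -0.9   2.   -1.88] (array([ 0.465, -0.297,  0.676]), 'x_z,y_z', array([ 0.132, -0.039]), 'zaz', np.float64(-18.0))
C [ 0.48  0.81  0.27  0.1  -0.64  2.   -2.33] (array([ 0.517, -0.329,  0.798]), 'x_z,y_z', array([ 0.432, -0.083]), 'zaz', np.float64(-25.0))
D [ 0.69  1.35  0.72  0.1  -1.14  2.    0.86] (array([ 0.427, -0.299,  0.744]), 'x_z,y_z', array([-0.168,  0.471]), 'zaz', np.float64(31.0))
E [ 0.69  1.15  0.05  0.08 -0.73  2.    1.77] (array([ 0.378, -0.353,  0.719]), 'x_z,y_z', array([-0.409,  0.467]), 'zaz', np.float64(41.0))
F [ 1.06  0.04 -0.96  2.46  1.09  0.32 -2.57] (array([ 0.418, -0.183,  0.214]), 'x_z,y_z', array([ 0.592, -0.004]), 'zaz', np.float64(-29.0))
```

```bash
cat >> sim.py <<'E'
from scipy.optimize import lsq_linear
def simq(q,rows,w=.3,lam=.01,n=3,post=0.,qm=None):
    q=np.array(q,float);T0,M0=fk(q,P,S);qm=q.copy() if qm is None else qm
    for a,b,c,t in rows:
        gx=T0+.4*np.array([a,b,c]);gm=R.from_rotvec([0,0,t*np.pi/3]).as_matrix()@M0
        for k in range(n):
            T,M,J=jac(q);dx=gx-T;dr=R.from_matrix(gm@M.T).as_rotvec()
            dx*=min(1,.05/n/max(1e-9,np.linalg.norm(dx)));dr*=min(1,.15/n/max(1e-9,np.linalg.norm(dr)))
            A=np.vstack([J[:3],w*J[3:],lam*np.eye(7)]);y=np.r_[dx,w*dr,lam*post*(qm-q)]
            lo=np.maximum(-V/n,LO-q-1e-9);hi=np.minimum(V/n,HI-q+1e-9)
            q=q+lsq_linear(A,y,(lo,np.maximum(hi,lo+1e-9))).x
    return q
E
sed -i '/^import itertools/,$d' val.py; cat >> val.py <<'E'
import itertools
mid=np.array([.43,.43,0,1.57,0,1.13,0])
for w,lam,(post,qm) in itertools.product([.1,.3,1],[.003,.03,.1],[(0,None),(.05,mid),(.05,(LO+HI)/2)]):
    print(w,lam,post,qm is mid,[round(float(np.abs(simq(q,r,w,lam,2,post,qm)-np.array(f)).max()),2) for _,q,r,f in C])
E
time python3 val.py
```

```text
0.1 0.003 0 False [0.52, 0.7, 1.27, 0.83, 0.76, 0.62]
0.1 0.003 0.05 True [0.52, 0.69, 1.12, 0.83, 0.78, 0.62]
0.1 0.003 0.05 False [0.52, 0.69, 1.01, 0.78, 0.75, 0.62]
0.1 0.03 0 False [0.97, 0.69, 0.61, 0.62, 0.63, 0.47]
0.1 0.03 0.05 True [1.0, 0.68, 0.61, 0.61, 0.63, 0.6]
0.1 0.03 0.05 False [1.37, 0.69, 0.61, 0.62, 0.63, 0.63]
0.1 0.1 0 False [1.03, 0.66, 0.55, 0.67, 0.55, 0.46]
0.1 0.1 0.05 True [1.01, 0.42, 0.84, 0.58, 0.56, 0.73]
0.1 0.1 0.05 False [1.44, 0.61, 0.74, 1.1, 0.74, 0.63]
0.3 0.003 0 False [0.12, 0.21, 0.62, 0.65, 0.47, 0.46]
0.3 0.003 0.05 True [0.12, 0.21, 0.67, 0.59, 0.47, 0.46]
0.3 0.003 0.05 False [0.12, 0.21, 0.53, 0.65, 0.47, 0.46]
0.3 0.03 0 False [0.77, 0.19, 0.53, 0.61, 0.46, 0.4]
0.3 0.03 0.05 True [0.87, 0.19, 0.5, 0.59, 0.47, 0.46]
0.3 0.03 0.05 False [1.2, 0.19, 0.39, 0.58, 0.46, 0.5]
0.3 0.1 0 False [0.99, 0.19, 0.49, 0.65, 0.48, 0.43]
0.3 0.1 0.05 True [0.96, 0.16, 0.46, 0.53, 0.54, 0.57]
0.3 0.1 0.05 False [1.29, 0.17, 0.22, 0.51, 0.5, 0.62]
1 0.003 0 False [0.05, 0.08, 0.47, 0.6, 0.48, 0.15]
1 0.003 0.05 True [0.08, 0.08, 0.47, 0.6, 0.48, 0.15]
1 0.003 0.05 False [0.07, 0.08, 0.47, 0.65, 0.48, 0.15]
1 0.03 0 False [0.7, 0.05, 0.42, 0.61, 0.46, 0.15]
1 0.03 0.05 True [0.82, 0.05, 0.43, 0.6, 0.47, 0.15]
1 0.03 0.05 False [1.15, 0.05, 0.39, 0.59, 0.46, 0.15]
1 0.1 0 False [0.98, 0.06, 0.45, 0.64, 0.48, 0.3]
1 0.1 0.05 True [0.96, 0.05, 0.46, 0.55, 0.54, 0.46]
1 0.1 0.05 False [1.31, 0.11, 0.3, 0.51, 0.5, 0.49]
real	0m23.132s
user	0m23.512s
sys	0m0.158s
```

```bash
cat >> sim.py <<'E'
def simp(q,rows,w=1.,lam=.003,n=2,lead=1,fr=1):
    q=np.array(q,float);T0,M0=fk(q,P,S);ct,cm=T0.copy(),M0.copy()
    for a,b,c,t in rows:
        gx=T0+.4*np.array([a,b,c]);gm=R.from_rotvec([0,0,t*np.pi/3]).as_matrix()@M0
        if not lead: ct,cm=fk(q,P,S)
        dx=gx-ct;dr=R.from_matrix(gm@cm.T).as_rotvec()
        k1=min(1,.05/max(1e-9,np.linalg.norm(dx)));k2=min(1,.15/max(1e-9,np.linalg.norm(dr)))
        if fr: k1=k2=min(k1,k2)
        ct=ct+dx*k1;cm=R.from_rotvec(dr*k2).as_matrix()@cm
        q0=q.copy()
        for k in range(n):
            T,M,J=jac(q);e=np.r_[ct-T,w*R.from_matrix(cm@M.T).as_rotvec()]
            A=np.vstack([J[:3],w*J[3:],lam*np.eye(7)])
            lo=np.maximum(q0-V-q,LO-q)-1e-9;hi=np.minimum(q0+V-q,HI-q)+1e-9
            q=q+lsq_linear(A,np.r_[e,np.zeros(7)],(lo,hi)).x
    return q
E
sed -i '/^import itertools/,$d' val.py; cat >> val.py <<'E'
import itertools
for w,lam,lead,fr in itertools.product([.3,.6,1],[.003,.03],[0,1],[0,1]):
    print(w,lam,lead,fr,[round(float(np.abs(simp(q,r,w,lam,3,lead,fr)-np.array(f)).max()),2) for _,q,r,f in C])
for c in C:
    if c[0] in 'CDE': print(c[0],simp(c[1],c[2],1,.003,3,0,1).round(2),lean(simp(c[1],c[2],1,.003,3,0,1)),c[3],lean(c[3]))
E
time python3 val.py
```

```text
0.3 0.003 0 0 [0.18, 0.35, 0.77, 0.58, 0.5, 0.62]
0.3 0.003 0 1 [0.3, 0.48, 1.41, 0.56, 0.56, 0.62]
0.3 0.003 1 0 [0.4, 0.55, 1.24, 0.58, 0.6, 0.62]
0.3 0.003 1 1 [0.4, 0.55, 1.24, 0.58, 0.6, 0.62]
0.3 0.03 0 0 [0.52, 0.23, 0.61, 0.61, 0.47, 0.62]
0.3 0.03 0 1 [0.61, 0.44, 0.8, 0.61, 0.54, 0.62]
0.3 0.03 1 0 [0.4, 0.54, 1.19, 0.59, 0.59, 0.62]
0.3 0.03 1 1 [0.4, 0.54, 1.19, 0.58, 0.59, 0.62]
0.6 0.003 0 0 [0.05, 0.08, 0.47, 0.62, 0.38, 0.17]
0.6 0.003 0 1 [0.12, 0.21, 0.58, 0.57, 0.4, 0.31]
0.6 0.003 1 0 [0.19, 0.23, 0.47, 0.61, 0.48, 0.31]
0.6 0.003 1 1 [0.19, 0.23, 0.47, 0.61, 0.48, 0.31]
0.6 0.03 0 0 [0.39, 0.01, 0.44, 0.61, 0.46, 0.16]
0.6 0.03 0 1 [0.43, 0.15, 0.54, 0.61, 0.47, 0.18]
0.6 0.03 1 0 [0.19, 0.21, 0.58, 0.67, 0.48, 0.21]
0.6 0.03 1 1 [0.19, 0.21, 0.58, 0.67, 0.48, 0.21]
1 0.003 0 0 [0.05, 0.08, 0.47, 0.62, 0.37, 0.16]
1 0.003 0 1 [0.05, 0.09, 0.47, 0.58, 0.38, 0.16]
1 0.003 1 0 [0.1, 0.08, 0.47, 0.6, 0.5, 0.16]
1 0.003 1 1 [0.1, 0.08, 0.47, 0.6, 0.5, 0.16]
1 0.03 0 0 [0.36, 0.04, 0.42, 0.61, 0.46, 0.16]
1 0.03 0 1 [0.38, 0.03, 0.46, 0.61, 0.46, 0.16]
1 0.03 1 0 [0.15
[... 285 characters left out ...]
17, -0.329,  0.798]), 'x_z,y_z', array([ 0.432, -0.083]), 'zaz', np.float64(-25.0))
D [ 0.47  0.47 -0.    0.98 -0.17  2.    1.42] (array([ 0.504, -0.251,  0.474]), 'x_z,y_z', array([0.318, 0.118]), 'zaz', np.float64(127.0)) [1.052, 0.251, -0.334, 0.697, -0.463, 2.002, 1.382] (array([ 0.427, -0.299,  0.744]), 'x_z,y_z', array([-0.168,  0.471]), 'zaz', np.float64(31.0))
E [ 1.14  0.55 -1.06  0.52 -0.07  2.    1.76] (array([ 0.517, -0.313,  0.705]), 'x_z,y_z', array([-0.397,  0.43 ]), 'zaz', np.float64(47.0)) [1.517, 0.408, -0.93, 0.714, -0.366, 2.002, 1.907] (array([ 0.378, -0.353,  0.719]), 'x_z,y_z', array([-0.409,  0.467]), 'zaz', np.float64(41.0))
real	0m34.915s
user	0m35.272s
sys	0m0.183s
```

```bash
cat > plan.py <<'E'
from sim import *
from h import observe
from multiprocessing import Pool
q0=observe()['joints']
def cost(q):
    T,M=fk(q,P,S);xz,yz=M[2,:2]
    c=np.hypot(max(0,abs(xz+.6)-.04),yz)*3+.1*abs(q[2])+.05*max(0,abs(q[0]-.5)-.3)+.3*max(0,abs(q[6])-2.2)
    if T[2]<.35: c+=5*(.35-T[2])
    return c
def one(seed):
    r=np.random.default_rng(seed);q=q0;calls=[]
    for k in range(2):
        a=np.r_[r.uniform(-1,1,3),r.uniform(-1,1)].round(1);n=int(r.choice([6,10]))
        calls.append((n,a.tolist()));q=simq(q,rep(n,*a),.6,.01,2)
    return cost(q),calls,q
if __name__=='__main__':
    print(q0.round(2),lean(q0),cost(q0))
    with Pool() as p: res=p.map(one,range(1500))
    for c,k,q in sorted(res,key=lambda z:z[0])[:6]: print(round(c,3),k,q.round(2),lean(q))
E
nproc; time timeout 400 env OMP_NUM_THREADS=1 python3 plan.py
```

```text
4
[ 1.52  0.41 -0.93  0.71 -0.37  2.    1.91] (array([ 0.378, -0.353,  0.719]), 'x_z,y_z', array([-0.409,  0.468]), 'zaz', np.float64(41.0)) 1.6028424457087884
1.069 [(6, [0.4, -0.5, 0.5, 1.0]), (6, [0.6, -0.6, 0.5, 0.6])] [ 1.08  0.74 -1.09  0.77 -0.12  2.    2.73] (array([ 0.541, -0.258,  0.539]), 'x_z,y_z', array([-0.624,  0.263]), 'zaz', np.float64(85.0))
1.137 [(6, [0.8, -0.1, -0.2, 1.0]), (6, [-0.1, 0.4, 0.7, 0.7])] [ 0.95  0.62 -1.27  0.87 -0.12  2.    2.53] (array([ 0.516, -0.073,  0.602]), 'x_z,y_z', array([-0.573,  0.301]), 'zaz', np.float64(100.0))
1.163 [(10, [0.9, -0.6, 0.5, 0.8]), (6, [1.0, 0.3, 0.8, 0.8])] [ 0.64  0.73 -0.96  0.74 -0.06  2.    2.69] (array([ 0.623, -0.067,  0.504]), 'x_z,y_z', array([-0.51 ,  0.303]), 'zaz', np.float64(107.0))
1.174 [(6, [0.9, -0.7, 0.6, 0.5]), (6, [-0.3, -0.5, 0.4, 0.9])] [ 1.37  0.66 -1.27  0.98 -0.02  2.    2.74] (array([ 0.422, -0.291,  0.528]), 'x_z,y_z', array([-0.534,  0.284]), 'zaz', np.float64(87.0))
1.195 [(6, [0.6, -0.7, 0.4, 0.5]), (6, [0.8, -0.7, 0.2, 0.8])] [ 0.98  0.83 -1.    0.69  0.04  2.    2.74] (array([ 0.584, -0.313,  0.451]), 'x_z,y_z', array([-0.51 ,  0.304]), 'zaz', np.float64(89.0))
1.198 [(10, [0.7, -0.7, 0.6, 1.0]), (10, [0.7, -1.0, 0.1, -0.0])] [ 0.91  0.89 -0.63  0.5  -0.19  2.    2.74] (array([ 0.621, -0.397,  0.428]), 'x_z,y_z', array([-0.531,  0.321]), 'zaz', np.float64(76.0))
real	1m35.378s
user	6m9.752s
sys	0m0.414s
```

```bash
cat > fast.py <<'E'
import numpy as np,pickle
from math import sin,cos
P,S=pickle.load(open('kin.pkl','rb'))
LO=np.array([-2.62,-.44,-1.27,.08,-1.32,.12,-2.74]);HI=np.array([2.62,2.09,1.32,2.57,4.46,2,2.74])
V=.7*np.array([2.22,2.22,3.01,3.01,3.14,3.14,3.14])*.1
L=[None,P[1:4],P[10:13]*[1,1,0],P[4:7],None,P[7:10],None]
def rz(a): c,s=cos(a),sin(a);return np.array([[c,-s,0],[s,c,0],[0,0,1.]])
def ry(a): c,s=cos(a),sin(a);return np.array([[c,0,s],[0,1.,0],[-s,0,c]])
from scipy.spatial.transform import Rotation as R
TL=R.from_rotvec(P[13:16]).as_matrix()
def cr(a,b): return np.array([a[1]*b[2]-a[2]*b[1],a[2]*b[0]-a[0]*b[2],a[0]*b[1]-a[1]*b[0]])
def fkj(q):
    T=np.array([0,0,P[0]]);M=np.eye(3);O=[];Z=[]
    for i in range(7):
        O.append(T);Z.append(M[:,1] if i%2 else S[i//2]*M[:,2])
        M=M@(ry(q[i]) if i%2 else rz(S[i//2]*q[i]))
        if L[i] is not None: T=T+M@L[i]
    J=np.empty((6,7))
    for i in range(7): J[:3,i]=cr(Z[i],T-O[i]);J[3:,i]=Z[i]
    return T,M@TL,J
def lg(A):
    c=min(1,max(-1,(A[0,0]+A[1,1]+A[2,2]-1)/2));t=np.arccos(c)
    v=np.array([A[2,1]-A[1,2],A[0,2]-A[2,0],A[1,0]-A[0,1]]);return v*(.5 if t<1e-4 else t/(2*max(1e-6,sin(t))))
def sim(q,rows,w=.6,lam=.01,n=2,trace=None):
    q=np.array(q,float);T0,M0,_=fkj(q)
    for a,b,c,t in rows:
        gx=T0+.4*np.array([a,b,c]);gm=rz(t*np.pi/3)@M0
        for k in range(n):
            T,M,J=fkj(q);dx=gx-T;dr=lg(gm@M.T)
            dx=dx*min(1,.05/n/max(1e-9,np.linalg.norm(dx)));dr=dr*min(1,.15/n/max(1e-9,np.linalg.norm(dr)))
            J[3:]*=w;e=np.r_[dx,w*dr];lo=np.maximum(-V/n,LO-q);hi=np.minimum(V/n,HI-q)
            free=np.ones(7,bool);d=np.zeros(7)
            for _ in range(7):
                Jf=J[:,free];r=e-J[:,~free]@d[~free]
                d[free]=np.linalg.solve(Jf.T@Jf+lam**2*np.eye(free.sum()),Jf.T@r)
                bad=free&((d<lo-1e-9)|(d>hi+1e-9))
                if not bad.any(): break
                d=np.where(bad,np.clip(d,lo,hi),d);free&=~bad
                if not free.any(): break
            q=q+np.clip(d,lo,hi)
        if trace is not None: trace.append(fkj(q)[0])
    return q
def rep(n,*r): return [r]*n
def lean(q):
    T,M,_=fkj(np.asarray(q));return T.round(3),M[2,:2].round(3),np.degrees(np.arctan2(M[1,2],M[0,2])).round(0)
E
cat > plan2.py <<'E'
from fast import *
from h import observe
from multiprocessing import Pool
import time,sys
q0=observe()['joints'];NC=int(sys.argv[1])
def run(c):
    q=q0;rows=0;zmin=9
    for n,*a in c:
        tr=[];q=sim(q,rep(int(n),*a),trace=tr);rows+=n;zmin=min(zmin,min(t[2]-max(0,.0) for t in tr))
    T,M,_=fkj(q);xz,yz=M[2,:2]
    c=np.hypot(max(0,abs(xz+.6)-.05),yz)*3+.1*abs(q[2])+.004*rows+.3*max(0,abs(q[6])-2.2)+8*max(0,.3-zmin)
    return c,q
def work(seed):
    r=np.random.default_rng(seed);t=time.time();best=(9,None,None)
    while time.time()-t<70:
        if best[1] is None or r.random()<.4: c=np.c_[r.integers(4,13,NC),r.uniform(-1,1,(NC,4)).round(1)]
        else:
            c=best[1].copy();i=r.integers(NC);j=r.integers(5)
            c[i,j]=r.integers(4,13) if j==0 else np.clip(c[i,j]+r.normal()*.3,-1,1).round(2)
        k,q=run(c)
        if k<best[0]: best=(k,c,q)
    return best
if __name__=='__main__':
    print(q0.round(2),lean(q0))
    with Pool(4) as p: res=p.map(work,range(4))
    for k,c,q in sorted(res,key=lambda z:z[0]): print(round(k,3),c.tolist(),q.round(2),lean(q))
E
export OMP_NUM_THREADS=1; python3 - <<'E'
from fast import *
exec(open('val.py').read().split('import itertools')[0].replace('from sim import *',''))
import time;t=time.time()
for c in C: q=sim(c[1],c[2]);print(c[0],q.round(2),lean(q),lean(c[3]))
print(time.time()-t)
E
python3 plan2.py 3
```

```text
A [ 0.59  1.27  0.9   0.08 -0.92  1.89 -1.58] (array([ 0.726, -0.561,  0.185]), array([-0.075, -0.04 ]), np.float64(115.0)) (array([ 0.757, -0.526,  0.293]), array([ 0.044, -0.033]), np.float64(2.0))
B [ 0.43  0.88  0.36  0.19 -0.34  2.   -1.68] (array([ 0.724, -0.408,  0.472]), array([ 0.078, -0.035]), np.float64(-10.0)) (array([ 0.465, -0.297,  0.676]), array([ 0.132, -0.039]), np.float64(-18.0))
C [ 0.5   1.01  0.63  0.08 -0.74  2.   -1.81] (array([ 0.748, -0.442,  0.413]), array([ 0.039, -0.132]), np.float64(32.0)) (array([ 0.517, -0.329,  0.798]), array([ 0.432, -0.083]), np.float64(-25.0))
D [ 0.34  1.62  0.31  0.08 -0.51  2.    1.35] (array([ 0.744, -0.261, -0.113]), array([0.548, 0.07 ]), np.float64(141.0)) (array([ 0.427, -0.299,  0.744]), array([-0.168,  0.471]), np.float64(31.0))
E [ 0.5   1.16 -0.26  0.08 -0.29  1.97  1.93] (array([ 0.827, -0.303,  0.308]), array([-0.157,  0.47 ]), np.float64(76.0)) (array([ 0.378, -0.353,  0.719]), array([-0.409,  0.467]), np.float64(41.0))
F [ 1.29  0.17 -1.26  2.28  1.09  0.45 -2.74] (array([ 0.488, -0.18 ,  0.223]), array([0.564, 0.09
[... 432 characters left out ...]
-0.653,  0.003]), np.float64(15.0))
0.109 [[4.0, 0.4, 0.03, 0.98, -0.52], [9.0, 0.85, -0.72, 0.42, -0.4], [5.0, 0.61, 0.8, -0.05, -0.3]] [-0.21  0.86 -0.37  0.08  1.    2.    0.51] (array([ 0.845, -0.067,  0.579]), array([-0.562, -0.   ]), np.float64(-66.0))
0.204 [[5.0, 0.0, -0.0, 0.1, -0.6], [6.0, 0.47, -0.1, 1.0, -0.28], [5.0, -0.36, -0.71, -0.18, -0.45]] [ 0.92  0.77 -0.9   0.08  0.95  1.77  1.41] (array([ 0.512, -0.747,  0.644]), array([-0.536,  0.008]), np.float64(-59.0))
0.231 [[8.0, 0.6, 0.0, -0.7, -0.09], [10.0, 0.7, 0.19, 0.96, -1.0], [9.0, -0.05, 0.5, 0.74, 0.11]] [-0.49  0.75 -0.53  0.08  1.22  2.    0.72] (array([0.798, 0.134, 0.681]), array([-0.629, -0.023]), np.float64(-44.0))
```

```bash
python3 - <<'E'
s=open('fast.py').read()
a=s.index("            free=np.ones");b=s.index("            q=q+np.clip(d,lo,hi)")
s=s[:a]+"            d=box(J,e,lam,lo,hi)\n"+s[b:]
s=s.replace("def sim(","""def box(J,e,lam,lo,hi):
    H=J.T@J+lam**2*np.eye(7);g=J.T@e;x=np.clip(np.zeros(7),lo,hi);act=np.zeros(7,bool)
    for _ in range(30):
        f=~act;y=x.copy()
        if f.any(): y[f]=np.linalg.solve(H[np.ix_(f,f)],g[f]-H[np.ix_(f,act)]@x[act])
        d=y-x;al=1.;blk=-1
        for i in np.nonzero(f)[0]:
            if y[i]>hi[i]+1e-12 or y[i]<lo[i]-1e-12:
                a=((hi[i] if d[i]>0 else lo[i])-x[i])/d[i]
                if a<al: al=max(a,0);blk=i
        x=x+al*d
        if blk>=0: act[blk]=True;continue
        m=g-H@x;bad=np.where(act,np.where(x>=hi-1e-9,-m,m),0);bad[act&(hi-lo<1e-9)]=0
        i=int(np.argmax(bad))
        if bad[i]<=1e-10: break
        act[i]=False
    return x
def sim(""",1)
open('fast.py','w').write(s)
E
export OMP_NUM_THREADS=1; python3 - <<'E'
from fast import *
exec(open('val.py').read().split('import itertools')[0].replace('from sim import *',''))
import time;t=time.time()
for c in C: q=sim(c[1],c[2],n=1);print(c[0],q.round(2),lean(q),lean(c[3]))
print(time.time()-t)
E
sed -i 's/rep(int(n),\*a),trace/rep(int(n),*a),n=1,trace/' plan2.py
python3 plan2.py 3
```

```text
A [ 0.49  1.21  1.05  0.08 -1.03  1.84 -1.59] (array([ 0.792, -0.51 ,  0.247]), array([ 0.048, -0.006]), np.float64(-27.0)) (array([ 0.757, -0.526,  0.293]), array([ 0.044, -0.033]), np.float64(2.0))
B [ 0.39  0.23  0.15  0.77 -0.07  2.   -1.67] (array([ 0.458, -0.292,  0.682]), array([ 0.143, -0.039]), np.float64(-19.0)) (array([ 0.465, -0.297,  0.676]), array([ 0.132, -0.039]), np.float64(-18.0))
C [ 0.45  0.41  0.15  0.53 -0.11  2.   -1.64] (array([ 0.537, -0.352,  0.676]), array([ 0.201, -0.043]), np.float64(-22.0)) (array([ 0.517, -0.329,  0.798]), array([ 0.432, -0.083]), np.float64(-25.0))
D [ 0.45  0.54 -0.03  1.13 -0.1   2.    1.43] (array([ 0.468, -0.239,  0.391]), array([0.511, 0.043]), np.float64(144.0)) (array([ 0.427, -0.299,  0.744]), array([-0.168,  0.471]), np.float64(31.0))
E [ 1.11  0.56 -1.06  0.71 -0.03  2.    1.76] (array([ 0.516, -0.271,  0.62 ]), array([-0.218,  0.457]), np.float64(68.0)) (array([ 0.378, -0.353,  0.719]), array([-0.409,  0.467]), np.float64(41.0))
F [ 1.29  0.02 -1.05  2.44  0.95  0.15 -2.74] (array([ 0.421, -0.186,  0.196]), array([ 0.571, -0
[... 434 characters left out ...]
0.673,  0.051]), np.float64(44.0))
0.577 [[6.0, -0.73, -0.86, 1.0, 1.0], [5.0, 0.35, -0.04, 0.56, 1.0], [10.0, 0.38, -0.8, 0.51, -0.9]] [ 0.97  0.7   0.    0.08 -0.86  2.    2.2 ] (array([ 0.565, -0.468,  0.742]), array([-0.684,  0.161]), np.float64(24.0))
0.618 [[7.0, 0.97, -0.95, -0.39, 0.01], [5.0, -0.06, -0.3, 0.98, 1.0], [5.0, 0.35, -0.5, 1.0, 1.0]] [ 1.18  0.76 -1.26  0.61  0.02  2.    2.74] (array([ 0.538, -0.34 ,  0.592]), array([-0.664,  0.086]), np.float64(67.0))
0.634 [[6.0, 0.05, -0.53, -0.18, 0.19], [8.0, 0.11, -0.53, 1.0, 1.0], [9.0, -0.07, -0.91, 0.53, -1.0]] [ 1.27  0.73  0.    0.1  -0.74  2.    2.19] (array([ 0.383, -0.658,  0.689]), array([-0.604,  0.18 ]), np.float64(4.0))
```

drive_tool([
  {"grip": -1, "tx": 0, "ty": -0.7, "tz": 0, "turn": 1},
  {"grip": -1, "tx": 0, "ty": -0.7, "tz": 0, "turn": 1},
  {"grip": -1, "tx": 0, "ty": -0.7, "tz": 0, "turn": 1},
  {"grip": -1, "tx": 0, "ty": -0.7, "tz": 0, "turn": 1},
  {"grip": -1, "tx": 0, "ty": -0.7, "tz": 0, "turn": 1},
  {"grip": -1, "tx": 0, "ty": -0.7, "tz": 0, "turn": 1},
])

```text
clock: 16.1
position: [0.3411, -0.4079, 0.5606]
ee_rot: [-0.557, 2.552, 0.738]
force: [0.3, -2.1, 1.0]
width: 1.002
```

```bash
export OMP_NUM_THREADS=1; sed -i 's/-t<70/-t<45/' plan2.py; python3 plan2.py 2
```

```text
[ 1.64  0.67 -1.25  0.9  -0.07  2.    2.43] (array([ 0.341, -0.407,  0.561]), array([-0.496,  0.404]), np.float64(64.0))
0.623 [[6.0, 0.78, -0.22, 1.0, 1.0], [8.0, 0.97, -0.1, 0.02, -0.69]] [ 0.54  0.91 -0.59  0.08 -0.06  1.81  2.19] (array([ 0.85 , -0.294,  0.554]), array([-0.594,  0.169]), np.float64(39.0))
0.782 [[5.0, 0.41, -0.85, 0.26, -0.45], [7.0, -0.12, -0.38, 0.34, 1.0]] [ 1.5   0.82 -1.27  0.64  0.11  2.    2.74] (array([ 0.396, -0.516,  0.535]), array([-0.622,  0.148]), np.float64(52.0))
0.788 [[6.0, -0.44, -0.82, 0.82, -0.49], [7.0, -0.01, -0.78, 0.74, 1.0]] [ 1.7   0.72 -1.27  0.73 -0.06  2.    2.72] (array([ 0.315, -0.496,  0.593]), array([-0.669,  0.15 ]), np.float64(47.0))
0.842 [[4.0, 0.16, -0.17, 0.39, 1.0], [10.0, 0.97, 0.42, -0.64, -1.0]] [ 0.85  0.52 -0.78  1.61  0.11  0.53  1.59] (array([ 0.773, -0.185,  0.3  ]), array([-0.579,  0.236]), np.float64(14.0))
```

drive_tool([
  {"grip": -1, "tx": 0.8, "ty": -0.2, "tz": 1, "turn": 1},
  {"grip": -1, "tx": 0.8, "ty": -0.2, "tz": 1, "turn": 1},
  {"grip": -1, "tx": 0.8, "ty": -0.2, "tz": 1, "turn": 1},
  {"grip": -1, "tx": 0.8, "ty": -0.2, "tz": 1, "turn": 1},
  {"grip": -1, "tx": 0.8, "ty": -0.2, "tz": 1, "turn": 1},
])

```text
clock: 16.6
position: [0.4253, -0.2719, 0.5431]
ee_rot: [-1.299, 2.317, 0.801]
force: [0.4, 0.1, 0.2]
width: 0.999
```

```bash
export OMP_NUM_THREADS=1; python3 plan2.py 2
```

```text
[ 1.36  0.65 -1.26  0.98 -0.08  2.    2.71] (array([ 0.425, -0.271,  0.544]), array([-0.561,  0.298]), np.float64(87.0))
0.495 [[5.0, 0.36, -0.94, 0.33, -0.68], [6.0, 0.21, -0.34, 0.96, 1.0]] [ 1.27  0.73 -1.27  0.61  0.01  2.    2.74] (array([ 0.503, -0.369,  0.617]), array([-0.661,  0.053]), np.float64(60.0))
0.519 [[6.0, 0.62, -0.96, 0.55, -0.81], [7.0, 0.13, -0.29, 0.22, 1.0]] [ 1.19  0.82 -1.27  0.5   0.11  2.    2.74] (array([ 0.547, -0.411,  0.58 ]), array([-0.666,  0.057]), np.float64(58.0))
0.595 [[6.0, 0.63, 0.43, 1.0, 1.0], [12.0, 0.85, 0.93, 0.41, -0.38]] [-0.22  0.81 -0.01  0.08 -0.72  1.9   2.2 ] (array([0.748, 0.348, 0.648]), array([-0.63 ,  0.174]), np.float64(85.0))
0.598 [[9.0, 0.99, 0.48, 0.09, -0.95], [4.0, 0.61, -0.04, 0.42, 1.0]] [ 0.23  0.86 -0.05  0.08 -0.65  1.83  2.2 ] (array([ 0.872, -0.024,  0.606]), array([-0.635,  0.18 ]), np.float64(57.0))
```

drive_tool([
  {"grip": -1, "tx": 0.36, "ty": -0.94, "tz": 0.33, "turn": -0.68},
  {"grip": -1, "tx": 0.36, "ty": -0.94, "tz": 0.33, "turn": -0.68},
  {"grip": -1, "tx": 0.36, "ty": -0.94, "tz": 0.33, "turn": -0.68},
  {"grip": -1, "tx": 0.36, "ty": -0.94, "tz": 0.33, "turn": -0.68},
  {"grip": -1, "tx": 0.36, "ty": -0.94, "tz": 0.33, "turn": -0.68},
])

```text
clock: 17.1
position: [0.5073, -0.4853, 0.6132]
ee_rot: [-0.376, 2.497, 0.525]
force: [-0.1, -1.4, -1.5]
width: 1.001
```

drive_tool([
  {"grip": -1, "tx": 0.2, "ty": -0.35, "tz": 1, "turn": 1},
  {"grip": -1, "tx": 0.2, "ty": -0.35, "tz": 1, "turn": 1},
  {"grip": -1, "tx": 0.2, "ty": -0.35, "tz": 1, "turn": 1},
  {"grip": -1, "tx": 0.2, "ty": -0.35, "tz": 1, "turn": 1},
  {"grip": -1, "tx": 0.2, "ty": -0.35, "tz": 1, "turn": 1},
  {"grip": -1, "tx": 0.2, "ty": -0.35, "tz": 1, "turn": 1},
])

```text
clock: 17.7
position: [0.4716, -0.5282, 0.6777]
ee_rot: [-0.634, 2.329, 0.219]
force: [1.8, -1.4, -1.0]
width: 0.999
```

```bash
export OMP_NUM_THREADS=1; python3 plan2.py 2
```

```text
[ 1.3   0.74 -1.25  0.28  0.17  2.    2.58] (array([ 0.472, -0.528,  0.678]), array([-0.673, -0.02 ]), np.float64(29.0))
0.068 [[10.0, -1.0, 0.31, -0.51, -0.96], [7.0, -0.58, 0.58, 0.71, -0.74]] [ 1.95 -0.44  0.    1.3  -0.41  1.69  2.06] (array([-0.016, -0.287,  0.771]), array([-0.639, -0.   ]), np.float64(-74.0))
0.071 [[4.0, -0.02, 0.18, -0.02, -0.29], [11.0, -0.79, 0.63, 0.04, -1.0]] [ 1.5  -0.44 -0.11  1.43 -0.4   1.53  2.03] (array([ 0.165, -0.292,  0.729]), array([-0.644, -0.   ]), np.float64(-47.0))
0.079 [[6.0, -0.86, -0.18, 0.01, -0.6], [9.0, -0.01, 1.0, -0.16, -0.8]] [ 1.67 -0.44 -0.19  1.6  -0.44  1.36  2.08] (array([ 0.157, -0.344,  0.664]), array([-0.649, -0.   ]), np.float64(-53.0))
0.082 [[12.0, -0.4, 0.77, -0.31, -0.6], [5.0, -0.43, -0.03, 0.45, -0.61]] [ 1.73 -0.44 -0.13  1.35 -0.57  1.69  2.2 ] (array([ 0.162, -0.259,  0.755]), array([-0.645, -0.   ]), np.float64(-42.0))
```

```bash
export OMP_NUM_THREADS=1; cat > path.py <<'E'
from fast import *
from h import observe
def go(q,way,pr=True):
    for x,n,turn in way:
        T=fkj(q)[0];a=(np.array(x)-T)/.4
        if np.abs(a).max()>1: print('too far',a)
        q=sim(q,rep(n,*np.clip(a,-1,1),turn),n=2)
        if pr: print(np.array(x),'->',q.round(2),lean(q))
    return q
E
python3 - <<'E'
from path import *
q=observe()['joints']
g=[.492,-.2096,.074];pre=[.434,-.176,.148]
print('A');go(q,[([.42,-.17,.30],12,-.98),(pre,5,0),(g,5,0)])
print('B');go(q,[([.55,-.25,.30],12,-.98),([.46,-.19,.22],5,0),(pre,5,0),(g,5,0)])
print('C');go(q,[([.42,-.17,.45],10,-.98),([.42,-.17,.25],6,0),(pre,6,0),(g,8,0)])
from kin import ik,fk,P if 0 else ik
E
```

```text
File "<stdin>", line 7
    from kin import ik,fk,P if 0 else ik
                            ^^
SyntaxError: invalid syntax
```

```bash
export OMP_NUM_THREADS=1; python3 - <<'E'
from path import *
q=observe()['joints']
g=[.492,-.2096,.074];pre=[.434,-.176,.148]
print('A');go(q,[([.42,-.17,.30],12,-.98),(pre,5,0),(g,5,0)])
print('B');go(q,[([.55,-.25,.30],12,-.98),([.46,-.19,.22],5,0),(pre,5,0),(g,5,0)])
print('C');go(q,[([.42,-.17,.45],10,-.98),([.42,-.17,.25],6,0),(pre,6,0),(g,8,0)])
from kin import ik,fk
from scipy.spatial.transform import Rotation as R
T,M,_=fkj(q);M=rz(np.radians(-59))@M;rng=np.random.default_rng(1)
for x in(g,pre):
    for k in range(25):
        f=ik(np.array(x),M,P,S,rng.uniform(LO,HI),w=1e-3)
        t,m=fk(f.x,P,S)
        if np.linalg.norm(t-x)<1e-3 and np.abs(m-M).max()<.005: print('sol',f.x.round(2))
E
```

```text
A
[ 0.42 -0.17  0.3 ] -> [ 1.69 -0.41 -0.93  2.24 -0.9   0.55  2.4 ] (array([ 0.428, -0.23 ,  0.35 ]), array([-0.673, -0.021]), np.float64(-30.0))
[ 0.434 -0.176  0.148] -> [ 1.66 -0.28 -1.27  2.48 -1.32  0.12  2.65] (array([ 0.416, -0.171,  0.23 ]), array([-0.655, -0.022]), np.float64(-30.0))
[ 0.492  -0.2096  0.074 ] -> [ 1.7  -0.23 -1.27  2.48 -1.32  0.12  2.71] (array([ 0.412, -0.187,  0.227]), array([-0.646, -0.018]), np.float64(-30.0))
B
[ 0.55 -0.25  0.3 ] -> [ 1.17  0.06 -0.93  2.13  0.71  0.33  0.74] (array([ 0.54 , -0.254,  0.312]), array([-0.668, -0.011]), np.float64(-29.0))
[ 0.46 -0.19  0.22] -> [ 1.32  0.07 -1.22  2.44  1.65  0.31 -0.32] (array([ 0.461, -0.19 ,  0.221]), array([-0.67, -0.01]), np.float64(-29.0))
[ 0.434 -0.176  0.148] -> [ 1.14  0.35 -1.27  2.57  1.93  0.7  -0.68] (array([ 0.44 , -0.178,  0.153]), array([-0.664, -0.011]), np.float64(-29.0))
[ 0.492  -0.2096  0.074 ] -> [ 0.92  0.66 -1.03  2.53  2.17  0.94 -0.79] (array([ 0.492, -0.21 ,  0.074]), array([-0.664, -0.011]), np.float64(-29.0))
C
[ 0.42 -0.17  0.45] -> [ 1.76 -0.44 -0.82  1.91 -0.72  0.9   2.
[... 734 characters left out ...]
.27  2.53  2.07  1.17 -0.65]
sol [ 0.44  0.48 -0.42  2.57  2.44  0.73 -1.2 ]
sol [ 0.98  0.75 -1.17  2.53  2.11  1.08 -0.72]
sol [ 1.03  0.83 -1.27  2.53  2.07  1.17 -0.65]
sol [ 0.44  0.48 -0.42  2.57  2.44  0.73 -1.2 ]
sol [ 0.87  0.64 -0.99  2.54  2.18  0.95 -0.84]
sol [ 0.77  0.58 -0.84  2.54  2.24  0.88 -0.93]
sol [ 0.44  0.48 -0.42  2.57  2.44  0.73 -1.2 ]
sol [ 0.49  0.49 -0.48  2.57  2.4   0.75 -1.16]
sol [ 0.44  0.48 -0.42  2.57  2.44  0.73 -1.2 ]
sol [ 0.47  0.48 -0.46  2.57  2.42  0.74 -1.18]
sol [ 0.44  0.48 -0.42  2.57  2.44  0.73 -1.2 ]
sol [ 1.03  0.83 -1.27  2.53  2.07  1.17 -0.65]
sol [ 0.68  0.54 -0.72  2.55  2.29  0.83 -1.01]
sol [ 0.44  0.48 -0.42  2.57  2.44  0.73 -1.2 ]
```

drive_tool([
  {"grip": -1, "tx": 0.195, "ty": 0.695, "tz": -0.945, "turn": -0.98},
  {"grip": -1, "tx": 0.195, "ty": 0.695, "tz": -0.945, "turn": -0.98},
  {"grip": -1, "tx": 0.195, "ty": 0.695, "tz": -0.945, "turn": -0.98},
  {"grip": -1, "tx": 0.195, "ty": 0.695, "tz": -0.945, "turn": -0.98},
  {"grip": -1, "tx": 0.195, "ty": 0.695, "tz": -0.945, "turn": -0.98},
  {"grip": -1, "tx": 0.195, "ty": 0.695, "tz": -0.945, "turn": -0.98},
  {"grip": -1, "tx": 0.195, "ty": 0.695, "tz": -0.945, "turn": -0.98},
  {"grip": -1, "tx": 0.195, "ty": 0.695, "tz": -0.945, "turn": -0.98},
  {"grip": -1, "tx": 0.195, "ty": 0.695, "tz": -0.945, "turn": -0.98},
  {"grip": -1, "tx": 0.195, "ty": 0.695, "tz": -0.945, "turn": -0.98},
  {"grip": -1, "tx": 0.195, "ty": 0.695, "tz": -0.945, "turn": -0.98},
  {"grip": -1, "tx": 0.195, "ty": 0.695, "tz": -0.945, "turn": -0.98},
])

```text
clock: 18.9
position: [0.5395, -0.2937, 0.353]
ee_rot: [0.598, 2.343, -0.265]
force: [-0.7, -0.6, 0.1]
width: 0.999
```

```bash
python3 st.py; python3 - <<'E'
from path import *
q=observe()['joints']
g=[.492,-.2096,.074];pre=[.434,-.176,.148]
go(q,[([.46,-.19,.22],5,0),(pre,5,0),(g,5,0)])
go(q,[([.53,-.235,.25],4,0),([.46,-.19,.22],5,0),(pre,5,0),(g,5,0)])
E
```

```text
18.9 [ 1.454  0.068 -1.131  2.032  0.516  0.391  1.008] [ 0.5395 -0.2937  0.353 ] [-0.7 -0.6  0.1] 0.9993457057003022
[[-0.653  0.487  0.58 ]
 [ 0.345  0.873 -0.345]
 [-0.674 -0.025 -0.738]]
[ 0.46 -0.19  0.22] -> [ 1.46 -0.03 -1.27  2.41  1.34  0.21 -0.01] (array([ 0.454, -0.19 ,  0.239]), array([-0.666, -0.021]), np.float64(-30.0))
[ 0.434 -0.176  0.148] -> [ 1.11  0.35 -1.27  2.57  1.89  0.74 -0.67] (array([ 0.438, -0.177,  0.151]), array([-0.662, -0.022]), np.float64(-30.0))
[ 0.492  -0.2096  0.074 ] -> [ 0.9   0.66 -1.03  2.52  2.14  0.95 -0.78] (array([ 0.492, -0.21 ,  0.074]), array([-0.662, -0.022]), np.float64(-30.0))
[ 0.53  -0.235  0.25 ] -> [ 0.83  0.1  -0.68  2.26  1.25  0.31  0.13] (array([ 0.529, -0.236,  0.256]), array([-0.668, -0.023]), np.float64(-30.0))
[ 0.46 -0.19  0.22] -> [ 0.76  0.02 -0.69  2.46  1.59  0.31 -0.34] (array([ 0.46, -0.19,  0.22]), array([-0.668, -0.023]), np.float64(-30.0))
[ 0.434 -0.176  0.148] -> [ 1.1   0.36 -1.27  2.57  1.89  0.74 -0.68] (array([ 0.439, -0.177,  0.152]), array([-0.664, -0.024]), np.float64(-30.0))
[ 0.492  -0.2096  0.074 ] -> [ 0.9   0.66 -1.03  2.53  2.14  0.96 -0.79] (array([ 0.492, -0.21 ,  0.074]), array([-0.664, -0.024]), np.float64(-30.0))
```

drive_tool([
  {"grip": -1, "tx": -0.024, "ty": 0.147, "tz": -0.257, "turn": 0},
  {"grip": -1, "tx": -0.024, "ty": 0.147, "tz": -0.257, "turn": 0},
  {"grip": -1, "tx": -0.024, "ty": 0.147, "tz": -0.257, "turn": 0},
  {"grip": -1, "tx": -0.024, "ty": 0.147, "tz": -0.257, "turn": 0},
  {"grip": -1, "tx": -0.199, "ty": 0.26, "tz": -0.333, "turn": 0},
  {"grip": -1, "tx": -0.199, "ty": 0.26, "tz": -0.333, "turn": 0},
  {"grip": -1, "tx": -0.199, "ty": 0.26, "tz": -0.333, "turn": 0},
])

```text
clock: 19.6
position: [0.46, -0.1891, 0.2205]
ee_rot: [0.597, 2.341, -0.266]
force: [1.4, -0.6, 0.5]
width: 1.002
```

```bash
python3 st.py; python3 - <<'E'
from path import *
q=observe()['joints']
g=[.492,-.2096,.074];pre=[.434,-.176,.148]
go(q,[(pre,5,0),(g,5,0)])
from h import *
import pickle
s=observe();i=get_image('wrist')[:,:,::-1];pickle.dump(s,open('s2.pkl','wb'))
cv2.imwrite('pics/w2.png',i);cv2.imwrite('pics/w2b.png',cv2.resize(cv2.convertScaleAbs(i,alpha=1.4),(800,600)))
for p in([.486,-.206,.085],):print(proj('wrist',p,s)/.7)
E
```

```text
19.6 [ 1.004  0.038 -0.938  2.452  1.644  0.336 -0.378] [ 0.46   -0.1891  0.2205] [ 1.4 -0.6  0.5] 1.0020477661675233
[[-0.651  0.487  0.582]
 [ 0.344  0.873 -0.346]
 [-0.676 -0.025 -0.736]]
[ 0.434 -0.176  0.148] -> [ 1.09  0.36 -1.27  2.57  1.89  0.76 -0.68] (array([ 0.441, -0.178,  0.153]), array([-0.67 , -0.027]), np.float64(-31.0))
[ 0.492  -0.2096  0.074 ] -> [ 0.89  0.66 -1.03  2.53  2.14  0.98 -0.8 ] (array([ 0.492, -0.21 ,  0.074]), array([-0.67 , -0.027]), np.float64(-31.0))
[402.76018715 186.1467046 ]
```

View pics/w2b.png

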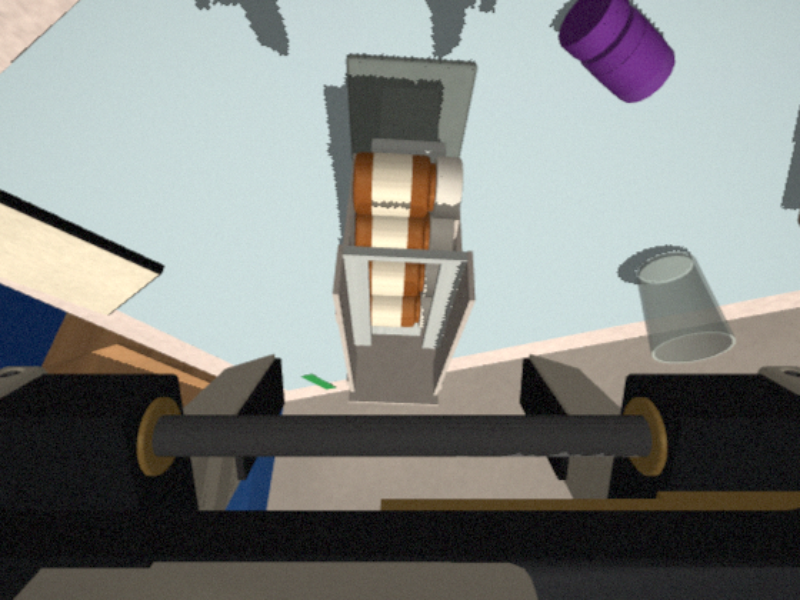

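```bash
python3 - <<'E'
from h import *
import pickle
s=pickle.load(open('s2.pkl','rb'))
a,b=[onz('wrist',np.array(u)*.7,.085,s) for u in((463,182),(354,185))]
az=lambda d:np.degrees(np.arctan2(d[1],d[0]))
M=R.from_rotvec(s['ee_rot']).as_matrix()
print((a+b)/2,np.linalg.norm(a-b),az(a-b),az(M[:,1]),az(M[:,2]))
C=(a+b)/2;print('lateral',(M[:,1]@(C-s['position'])))
E
```

```text
[ 0.4856271  -0.20219275  0.085     ] 0.06458258983219792 64.26140393282382 60.847077432018075 -30.71149745789855
lateral 0.004452794451886113
```

drive_tool([
  {"grip": -1, "tx": -0.048, "ty": 0.028, "tz": -0.169, "turn": 0},
  {"grip": -1, "tx": -0.048, "ty": 0.028, "tz": -0.169, "turn": 0},
  {"grip": -1, "tx": -0.037, "ty": 0.026, "tz": -0.219, "turn": 0},
  {"grip": -1, "tx": -0.037, "ty": 0.026, "tz": -0.219, "turn": 0},
  {"grip": -1, "tx": -0.037, "ty": 0.026, "tz": -0.219, "turn": 0},
])

```text
clock: 20.15
position: [0.4542, -0.1809, 0.1359]
ee_rot: [0.605, 2.348, -0.264]
force: [0.2, -0.0, -0.0]
width: 1.001
```

```bash
python3 st.py
```

```text
20.15 [ 1.045  0.471 -1.265  2.563  1.915  0.873 -0.699] [ 0.4542 -0.1809  0.1359] [ 0.2 -0.  -0. ] 1.0011076726362387
[[-0.655  0.491  0.574]
 [ 0.351  0.871 -0.344]
 [-0.669 -0.023 -0.743]]
```

drive_tool([
  {"grip": -1, "tx": 0.03, "ty": -0.02, "tz": -0.052, "turn": 0},
  {"grip": -1, "tx": 0.06, "ty": -0.042, "tz": -0.103, "turn": 0},
  {"grip": -1, "tx": 0.0945, "ty": -0.064, "tz": -0.155, "turn": 0},
  {"grip": -1, "tx": 0.0945, "ty": -0.064, "tz": -0.155, "turn": 0},
  {"grip": -1, "tx": 0.0945, "ty": -0.064, "tz": -0.155, "turn": 0},
])

```text
clock: 20.65
position: [0.493, -0.2074, 0.0749]
ee_rot: [0.607, 2.347, -0.266]
force: [0.1, -0.7, 0.5]
width: 0.999
```

```bash
python3 st.py; python3 - <<'E'
from h import *
import pickle
s=observe();i=get_image('wrist')[:,:,::-1];j=get_image('scene')[:,:,::-1];pickle.dump(s,open('s3.pkl','wb'))
cv2.imwrite('pics/w3.png',i)
cv2.imwrite('pics/w3b.png',np.hstack([cv2.resize(cv2.convertScaleAbs(i[60:300,140:420],alpha=1.4),(467,400)),cv2.resize(cv2.convertScaleAbs(j[200:380,60:210],alpha=1.4),(333,400))]))
E
```

```text
20.65 [ 0.939  0.714 -1.121  2.525  2.102  1.046 -0.746] [ 0.493  -0.2074  0.0749] [ 0.1 -0.7  0.5] 0.9989635434396188
[[-0.654  0.493  0.574]
 [ 0.352  0.87  -0.346]
 [-0.67  -0.024 -0.742]]
```

View pics/w3b.png

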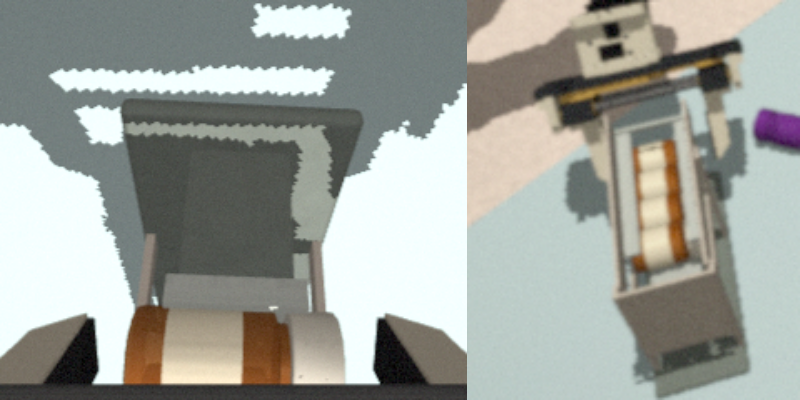

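drive_tool([
  {"grip": 1, "tx": 0, "ty": 0, "tz": 0, "turn": 0},
  {"grip": 1, "tx": 0, "ty": 0, "tz": 0, "turn": 0},
  {"grip": 1, "tx": 0, "ty": 0, "tz": 0, "turn": 0},
  {"grip": 1, "tx": 0, "ty": 0, "tz": 0, "turn": 0},
  {"grip": 1, "tx": 0, "ty": 0, "tz": 0, "turn": 0},
  {"grip": 1, "tx": 0, "ty": 0, "tz": 0, "turn": 0},
  {"grip": 1, "tx": 0, "ty": 0, "tz": 0, "turn": 0},
], newtons=8)

```text
clock: 21.45
position: [0.4926, -0.2071, 0.0759]
ee_rot: [0.605, 2.345, -0.267]
force: [-2.6, 0.1, 5.3]
width: 0.682
```

```bash
python3 - <<'E'
from path import *
from h import proj,ray,onz
s=observe();q=s['joints'];print(s['force'],s['width']*92)
# plan to cradle: C, yaw
T=s['position'];off=np.array([.0061,-.0036,-.0108])
a,b=onz('top',(239.4,165.4),.068),onz('top',(246,253),.05);d=a-b;az=np.degrees(np.arctan2(d[1],d[0]));print('bal az',az)
# side edges via crop pixels: right edge (720,25)->(763,540 panel)
a,b=onz('top',(235+320/5,155+25/5),.068),onz('top',(235+363/5,205+225/5),.05);d=a-b;print('bal az R',np.degrees(np.arctan2(d[1],d[0])))
a,b=onz('top',(235+45/5,205+98/5),.068),onz('top',(235+347/5,205+72/5),.068);d=a-b;print('panel line az',np.degrees(np.arctan2(d[1],d[0]))-90)
a,b=onz('top',(235+240/5,205+178/5),.061),onz('top',(235+308/5,205+173/5),.061);d=a-b;print('key az',np.degrees(np.arctan2(d[1],d[0]))-90)
E
```

```text
[-2.55242592  0.11256667  5.30520026] 62.76036773485139
bal az 1.0626300246829725
bal az R 0.9626093879853882
panel line az 0.859378926307528
key az 0.1018396683070506
```

```bash
python3 - <<'E'
from path import *
q=observe()['joints']
T=fkj(q)[0]
w1=T+[-.0517,.0311,.0668];w2=[.48,-.15,.27];
print(T,w1)
q=go(q,[(w1,4,0),(w2,5,0)])
go(q,[([.56,.13,.25],10,.51),([.637,.136,.15],5,0),([.637,.136,.108],5,0)])
E
```

```text
[ 0.49254127 -0.20851321  0.07572596] [ 0.44084127 -0.17741321  0.14252596]
[ 0.44084127 -0.17741321  0.14252596] -> [ 1.06  0.41 -1.27  2.57  1.89  0.82 -0.7 ] (array([ 0.445, -0.178,  0.145]), array([-0.668, -0.026]), np.float64(-31.0))
[ 0.48 -0.15  0.27] -> [ 1.15 -0.07 -1.12  2.33  0.99  0.34  0.21] (array([ 0.48, -0.15,  0.27]), array([-0.668, -0.026]), np.float64(-31.0))
[0.56 0.13 0.25] -> [ 0.56  0.26 -1.25  2.23  1.4   0.65 -0.12] (array([0.56, 0.13, 0.25]), array([-0.668, -0.026]), np.float64(-1.0))
[0.637 0.136 0.15 ] -> [ 0.34  0.59 -1.07  2.2   1.79  0.83 -0.39] (array([0.637, 0.136, 0.15 ]), array([-0.668, -0.026]), np.float64(-1.0))
[0.637 0.136 0.108] -> [ 0.29  0.68 -1.04  2.23  1.92  0.9  -0.49] (array([0.637, 0.136, 0.108]), array([-0.668, -0.026]), np.float64(-1.0))
```

drive_tool([
  {"grip": 1, "tx": -0.03, "ty": 0.018, "tz": 0.04, "turn": 0},
  {"grip": 1, "tx": -0.07, "ty": 0.042, "tz": 0.092, "turn": 0},
  {"grip": 1, "tx": -0.118, "ty": 0.072, "tz": 0.153, "turn": 0},
  {"grip": 1, "tx": -0.118, "ty": 0.072, "tz": 0.153, "turn": 0},
  {"grip": 1, "tx": -0.1, "ty": 0.08, "tz": 0.25, "turn": 0},
  {"grip": 1, "tx": -0.06, "ty": 0.12, "tz": 0.35, "turn": 0},
  {"grip": 1, "tx": -0.031, "ty": 0.145, "tz": 0.485, "turn": 0},
  {"grip": 1, "tx": -0.031, "ty": 0.145, "tz": 0.485, "turn": 0},
])

```text
clock: 22.25
position: [0.4708, -0.1551, 0.25]
ee_rot: [0.614, 2.363, -0.278]
force: [-1.9, -0.6, -2.2]
width: 0.684
```

```bash
python3 st.py; python3 - <<'E'
from path import *
q=observe()['joints']
go(q,[([.56,.13,.25],10,.51),([.637,.136,.15],5,0),([.637,.136,.108],5,0)])
E
```

```text
22.25 [ 1.227 -0.025 -1.22   2.362  1.158  0.367  0.042] [ 0.4708 -0.1551  0.25  ] [-1.9 -0.6 -2.2] 0.6842082150237041
[[-0.664  0.498  0.558]
 [ 0.355  0.867 -0.351]
 [-0.658 -0.035 -0.752]]
[0.56 0.13 0.25] -> [ 0.55  0.27 -1.26  2.22  1.36  0.67 -0.09] (array([0.56, 0.13, 0.25]), array([-0.658, -0.035]), np.float64(-2.0))
[0.637 0.136 0.15 ] -> [ 0.33  0.59 -1.07  2.18  1.75  0.84 -0.36] (array([0.637, 0.136, 0.15 ]), array([-0.658, -0.035]), np.float64(-2.0))
[0.637 0.136 0.108] -> [ 0.29  0.68 -1.03  2.22  1.88  0.9  -0.47] (array([0.637, 0.136, 0.108]), array([-0.658, -0.035]), np.float64(-2.0))
```

drive_tool([
  {"grip": 1, "tx": 0.223, "ty": 0.713, "tz": 0, "turn": 0.515},
  {"grip": 1, "tx": 0.223, "ty": 0.713, "tz": 0, "turn": 0.515},
  {"grip": 1, "tx": 0.223, "ty": 0.713, "tz": 0, "turn": 0.515},
  {"grip": 1, "tx": 0.223, "ty": 0.713, "tz": 0, "turn": 0.515},
  {"grip": 1, "tx": 0.223, "ty": 0.713, "tz": 0, "turn": 0.515},
  {"grip": 1, "tx": 0.223, "ty": 0.713, "tz": 0, "turn": 0.515},
  {"grip": 1, "tx": 0.223, "ty": 0.713, "tz": 0, "turn": 0.515},
  {"grip": 1, "tx": 0.223, "ty": 0.713, "tz": 0, "turn": 0.515},
  {"grip": 1, "tx": 0.223, "ty": 0.713, "tz": 0, "turn": 0.515},
])

```text
clock: 23.15
position: [0.5595, 0.1307, 0.2485]
ee_rot: [-0.04, 2.425, -0.033]
force: [0.0, -0.9, -0.7]
width: 0.68
```

```bash
python3 st.py; python3 - <<'E'
from h import *
import pickle
s=observe();i=get_image('wrist')[:,:,::-1];pickle.dump(s,open('s4.pkl','wb'));j=get_image('scene')[:,:,::-1]
cv2.imwrite('pics/w4.png',i);cv2.imwrite('pics/s4.png',j)
cv2.imwrite('pics/w4b.png',cv2.resize(cv2.convertScaleAbs(i,alpha=1.2),(800,600)))
print(proj('wrist',[.630,.135,.113],s)/.7)
E
```

```text
23.15 [ 0.543  0.261 -1.235  2.221  1.361  0.653 -0.083] [0.5595 0.1307 0.2485] [ 0.  -0.9 -0.7] 0.6800205357340181
[[-0.754 -0.02   0.657]
 [-0.038  0.999 -0.013]
 [-0.656 -0.035 -0.754]]
[412.52654947 235.38697215]
```

View pics/w4b.png

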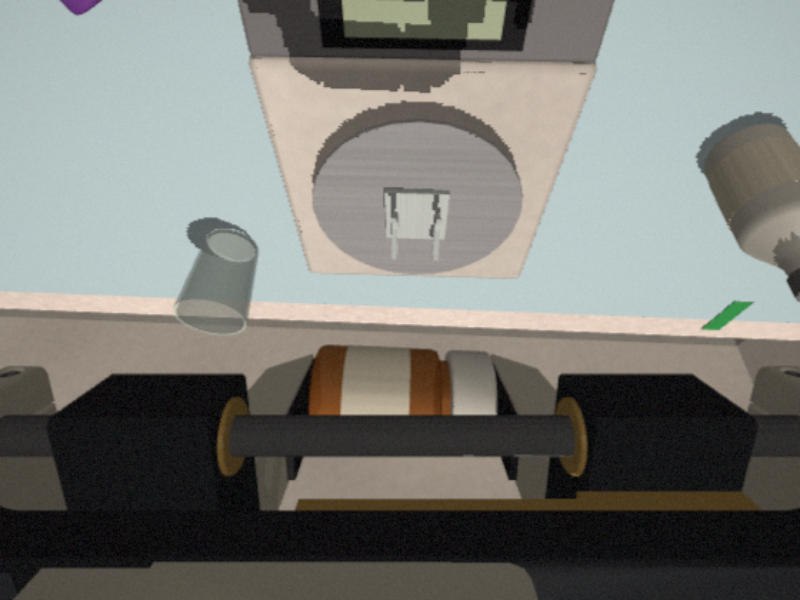

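```bash
python3 - <<'E'
from h import *
import pickle
s=pickle.load(open('s4.pkl','rb'))
f=lambda u,z:onz('wrist',np.array(u)*.7,z,s).round(4)
print('tips',f((417,188),.113),f((416,258),.113))
print('pan',f((313,197),.086),f((522,197),.086),f((418,122),.086),f((418,273),.086))
print('bal back edge',f((311,273),.068),f((520,277),.068),'front',f((250,58),.068),f((596,64),.068))
# where is the vial in hand: visible ends x 310..497
M=R.from_rotvec(s['ee_rot']).as_matrix();C=s['position']-M@np.array([0.002*-1*-1,0,.0128]);print('vial est',C,proj('wrist',C,s)/.7)
E
```

```text
tips [0.5875 0.136  0.113 ] [0.6543 0.1385 0.113 ]
pan [0.6247 0.0647 0.086 ] [0.6172 0.2088 0.086 ] [0.562  0.1349 0.086 ] [0.7088 0.1423 0.086 ]
bal back edge [0.7397 0.0434 0.068 ] [0.7332 0.2374 0.068 ] front [0.5384 0.0397 0.068 ] [0.5344 0.2311 0.068 ]
vial est [0.55261772 0.13097585 0.2594599 ] [401.40004513 403.13270394]
```

drive_tool([
  {"grip": 1, "tx": 0.206, "ty": 0.016, "tz": -0.18, "turn": 0.005},
  {"grip": 1, "tx": 0.206, "ty": 0.016, "tz": -0.271, "turn": 0.005},
  {"grip": 1, "tx": 0.206, "ty": 0.016, "tz": -0.271, "turn": 0.005},
  {"grip": 1, "tx": 0.206, "ty": 0.016, "tz": -0.271, "turn": 0.005},
  {"grip": 1, "tx": 0.206, "ty": 0.016, "tz": -0.271, "turn": 0.005},
  {"grip": 1, "tx": 0.206, "ty": 0.016, "tz": -0.271, "turn": 0.005},
])

```text
clock: 23.85
position: [0.6419, 0.1347, 0.1424]
ee_rot: [-0.043, 2.422, -0.034]
force: [0.2, 0.5, -0.4]
width: 0.678
```

```bash
python3 st.py; python3 - <<'E'
from h import *
import pickle
s=observe();pickle.dump(s,open('s5.pkl','wb'));w=get_image('wrist')[:,:,::-1];j=get_image('scene')[:,:,::-1];t=get_image('top')[:,:,::-1]
cv2.imwrite('pics/w5.png',w)
c=lambda i,x,y,a,b:cv2.resize(cv2.convertScaleAbs(i[y:y+b,x:x+a],alpha=1.4),(400,300),interpolation=cv2.INTER_CUBIC)
cv2.imwrite('pics/c5.png',np.vstack([np.hstack([c(w,120,80,320,240),c(j,240,170,120,90)]),np.hstack([c(t,230,150,120,90),c(j,110,235,120,90)])]))
E
```

```text
23.85 [ 0.314  0.597 -1.032  2.184  1.785  0.818 -0.368] [0.6419 0.1347 0.1424] [ 0.2  0.5 -0.4] 0.6781017575557818
[[-0.752 -0.022  0.659]
 [-0.04   0.999 -0.013]
 [-0.658 -0.036 -0.752]]
```

View pics/c5.png

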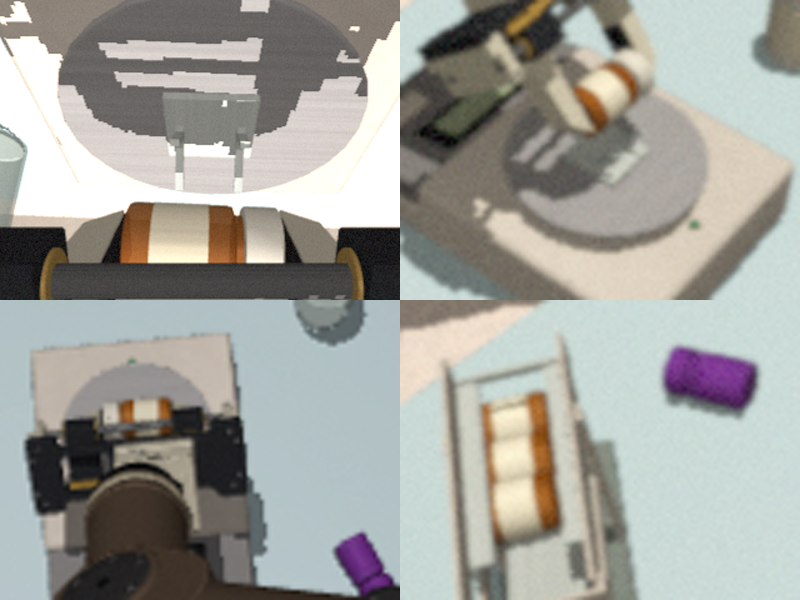

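```bash
python3 - <<'E'
from h import *
import pickle
s=pickle.load(open('s5.pkl','rb'))
f=lambda u,z:onz('wrist',np.array([120+u[0]/1.25,80+u[1]/1.25]),z,s).round(4)
print('far tips',f((180,190),.113),f((239,192),.113),'near top',f((179,135),.113),f((239,135),.113))
print('base plate near edge',f((165,93),.087),f((260,95),.087))
print('pan L R',f((58,85),.086),f((368,95),.086),'far',f((215,192),.086))
E
```

```text
far tips [0.6562 0.1232 0.113 ] [0.6557 0.1531 0.113 ] near top [0.6097 0.1239 0.113 ] [0.608  0.1482 0.113 ]
base plate near edge [0.6134 0.1158 0.087 ] [0.6122 0.1585 0.087 ]
pan L R [0.6121 0.0676 0.086 ] [0.6104 0.2064 0.086 ] far [0.7062 0.143  0.086 ]
```

drive_tool([
  {"grip": 1, "tx": -0.002, "ty": 0.008, "tz": -0.02, "turn": 0},
  {"grip": 1, "tx": -0.002, "ty": 0.008, "tz": -0.04, "turn": 0},
  {"grip": 1, "tx": -0.002, "ty": 0.008, "tz": -0.055, "turn": 0},
  {"grip": 1, "tx": -0.002, "ty": 0.008, "tz": -0.065, "turn": 0},
  {"grip": 1, "tx": -0.002, "ty": 0.008, "tz": -0.07, "turn": 0},
  {"grip": 1, "tx": -0.002, "ty": 0.008, "tz": -0.07, "turn": 0},
])

```text
clock: 24.6
position: [0.6413, 0.1381, 0.1143]
ee_rot: [-0.043, 2.421, -0.034]
force: [-0.1, -0.1, -0.6]
width: 0.684
```

drive_tool([
  {"grip": 1, "tx": 0, "ty": 0, "tz": -0.003, "turn": 0},
  {"grip": 1, "tx": 0, "ty": 0, "tz": -0.003, "turn": 0},
])

```text
clock: 24.8
position: [0.6412, 0.1381, 0.113]
ee_rot: [-0.043, 2.422, -0.034]
force: [-0.2, -0.4, -1.1]
width: 0.68
```

drive_tool([
  {"grip": 1, "tx": 0, "ty": 0, "tz": -0.003, "turn": 0},
  {"grip": 1, "tx": 0, "ty": 0, "tz": -0.004, "turn": 0},
  {"grip": 1, "tx": 0, "ty": 0, "tz": -0.004, "turn": 0},
])

```text
clock: 25.1
position: [0.6416, 0.1381, 0.1117]
ee_rot: [-0.043, 2.421, -0.034]
force: [0.7, -0.4, 0.7]
width: 0.682
```

drive_tool([
  {"grip": 1, "tx": 0, "ty": 0, "tz": -0.003, "turn": 0},
  {"grip": 1, "tx": 0, "ty": 0, "tz": -0.003, "turn": 0},
])

```text
clock: 25.3
position: [0.6419, 0.1382, 0.1108]
ee_rot: [-0.043, 2.42, -0.034]
force: [1.5, 0.5, 2.0]
width: 0.683
```

```bash
python3 - <<'E'
from h import *
w=[];
s=observe();print(s['force'],s['position'])
j=get_image('scene')[:,:,::-1]
print(observe()['force'])
cv2.imwrite('pics/c6.png',cv2.resize(cv2.convertScaleAbs(j[170:260,240:360],alpha=1.5),(800,600),interpolation=cv2.INTER_CUBIC))
print(proj('scene',[.633,.1375,.119]), proj('scene',s['position']+[-.0078,0,.0091]))
E
```

```text
[1.52477749 0.52055105 1.99798395] [0.64186299 0.13820039 0.110781  ]
[ 1.86759399 -0.64784045  2.32001032]
[300.98831789 206.44919165] [301.53702973 206.24480683]
```

drive_tool([
  {"grip": 1, "tx": 0.003, "ty": 0, "tz": 0, "turn": 0},
  {"grip": 1, "tx": 0.004, "ty": 0, "tz": -0.001, "turn": 0},
  {"grip": 1, "tx": 0.004, "ty": 0, "tz": -0.001, "turn": 0},
])

```text
clock: 25.65
position: [0.6427, 0.1382, 0.1099]
ee_rot: [-0.043, 2.421, -0.034]
force: [-4.8, -1.5, 2.1]
width: 0.682
```

drive_tool([
  {"grip": 1, "tx": -0.0015, "ty": 0, "tz": 0, "turn": 0},
  {"grip": 1, "tx": -0.0015, "ty": 0, "tz": 0, "turn": 0},
])

```text
clock: 25.85
position: [0.6425, 0.1382, 0.1102]
ee_rot: [-0.043, 2.421, -0.034]
force: [-1.3, -0.1, 2.1]
width: 0.681
```

drive_tool([
  {"grip": -1, "tx": 0, "ty": 0, "tz": 0, "turn": 0},
  {"grip": -1, "tx": 0, "ty": 0, "tz": 0, "turn": 0},
  {"grip": -1, "tx": 0, "ty": 0, "tz": 0, "turn": 0},
  {"grip": -1, "tx": 0, "ty": 0, "tz": 0, "turn": 0},
  {"grip": -1, "tx": 0, "ty": 0, "tz": 0, "turn": 0},
  {"grip": -1, "tx": 0, "ty": 0, "tz": 0, "turn": 0},
])

```text
clock: 26.45
position: [0.6425, 0.1382, 0.1102]
ee_rot: [-0.043, 2.421, -0.034]
force: [0.4, -0.1, 0.7]
width: 1.002
```

```bash
python3 - <<'E'
from h import *
s=observe();w=get_image('wrist')[:,:,::-1];j=get_image('scene')[:,:,::-1]
c=lambda i,x,y,a,b:cv2.resize(cv2.convertScaleAbs(i[y:y+b,x:x+a],alpha=1.4),(400,300),interpolation=cv2.INTER_CUBIC)
cv2.imwrite('pics/c7.png',np.hstack([c(w,120,80,320,240),c(j,240,170,120,90)]))
from path import go
q=s['joints'];p=s['position']
q=go(q,[(p+[-.06,0,.068],4,0),([.50,.10,.22],5,0),([.4699,.0879,.12],5,0),([.4699,.0879,.06],5,0)])
E
```

```text
[0.58254415 0.13820716 0.1781828 ] -> [ 0.35  0.45 -1.11  2.27  1.67  0.79 -0.37] (array([0.583, 0.138, 0.178]), array([-0.659, -0.037]), np.float64(-1.0))
[0.5  0.1  0.22] -> [ 0.62  0.15 -1.24  2.39  1.49  0.52 -0.26] (array([0.5 , 0.1 , 0.22]), array([-0.659, -0.037]), np.float64(-1.0))
[0.4699 0.0879 0.12  ] -> [ 0.41  0.52 -1.27  2.57  1.86  0.97 -0.72] (array([0.474, 0.089, 0.122]), array([-0.656, -0.038]), np.float64(-1.0))
[0.4699 0.0879 0.06  ] -> [ 0.33  0.8  -1.27  2.57  1.95  1.24 -0.76] (array([0.488, 0.095, 0.065]), array([-0.642, -0.043]), np.float64(-2.0))
```

View pics/c7.png

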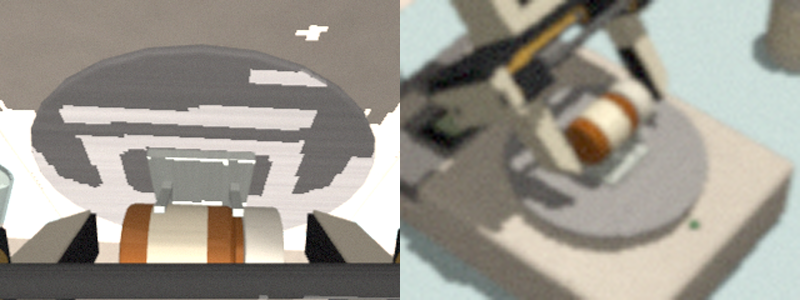

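```bash
python3 - <<'E'
from path import *
q0=observe()['joints'];p=fkj(q0)[0]
K=np.array([.470,.088])
q1=go(q0,[(p+[-.06,0,.068],4,0),([.52,.10,.22],4,0)])
for t in(.25,.4,.55,.7,-.5):
    print('turn',t);psi=np.radians(-1+60*t);tc=K+.007*np.array([np.cos(psi),np.sin(psi)])
    go(q1,[([*tc,.13],10,t),([*tc,.0655],5,0),([*tc,.058],5,0)])
from h import *
for u in((290,242),(283.5,240.6),(296.6,239.6)): print(onz('top',u,.061))
j=cv2.imread('pics/w4.png')
s=cv2.imread('pics/s0.png');h=cv2.cvtColor(s,cv2.COLOR_BGR2HSV)
print(proj('scene',[.470,.088,.061]))
g=cv2.cvtColor(s,cv2.COLOR_BGR2GRAY)
x,y=proj('scene',[.470,.088,.061]).astype(int)
m=(g[y-12:y+13,x-16:x+17]>g[y-12:y+13,x-16:x+17].mean()+20).astype('uint8')
n,l,st,c=cv2.connectedComponentsWithStats(m);print([(st[i].tolist(),(c[i]+[x-16,y-12]).round(1)) for i in range(1,n)])
t=cv2.imread('pics/t0.png');g=cv2.cvtColor(t,cv2.COLOR_BGR2GRAY)[232:252,278:302];m=(g>g.mean()+20).astype('uint8');n,l,st,c=cv2.connectedComponentsWithStats(m);print([(st[i].tolist(),(c[i]+[278,232]).round(1),onz('top',c[i]+[278,232],.061)) for i in range(1,n)])
E
```

```text
[0.58310914 0.13702339 0.17792476] -> [ 0.35  0.45 -1.11  2.27  1.67  0.78 -0.37] (array([0.583, 0.137, 0.178]), array([-0.659, -0.037]), np.float64(-1.0))
[0.52 0.1  0.22] -> [ 0.59  0.2  -1.21  2.36  1.5   0.55 -0.25] (array([0.52, 0.1 , 0.22]), array([-0.659, -0.037]), np.float64(-1.0))
turn 0.25
[0.47679207 0.08969345 0.13      ] -> [ 0.69  0.47 -1.27  2.57  2.15  0.64 -0.54] (array([0.479, 0.09 , 0.131]), array([-0.657, -0.036]), np.float64(14.0))
[0.47679207 0.08969345 0.0655    ] -> [ 0.6   0.77 -1.27  2.57  2.18  0.93 -0.47] (array([0.497, 0.092, 0.072]), array([-0.642, -0.034]), np.float64(14.0))
[0.47679207 0.08969345 0.058     ] -> [ 0.6   0.79 -1.27  2.57  2.17  0.94 -0.46] (array([0.494, 0.092, 0.063]), array([-0.629, -0.032]), np.float64(14.0))
turn 0.4
[0.47644353 0.09073512 0.13      ] -> [ 0.84  0.49 -1.27  2.56  2.34  0.49 -0.45] (array([0.476, 0.091, 0.13 ]), array([-0.659, -0.037]), np.float64(23.0))
[0.47644353 0.09073512 0.0655    ] -> [ 0.75  0.79 -1.27  2.57  2.31  0.77 -0.31] (array([0.491, 0.09 , 0.07 ]), array([-0.649, -0.032]), np.float64(23.0))
[0.4764435
[... 1240 characters left out ...]
0.037]), np.float64(-31.0))
[0.47600017 0.08439473 0.0655    ] -> [-0.04  0.73 -1.05  2.42  1.55  1.33 -1.16] (array([0.476, 0.084, 0.066]), array([-0.659, -0.037]), np.float64(-31.0))
[0.47600017 0.08439473 0.058     ] -> [-0.05  0.75 -1.03  2.42  1.57  1.34 -1.18] (array([0.476, 0.084, 0.058]), array([-0.659, -0.037]), np.float64(-31.0))
[0.46992403 0.08794213 0.061     ]
[0.47592028 0.10833944 0.061     ]
[0.47611314 0.06633021 0.061     ]
[239.22529607 202.44737888]
[([0, 0, 23, 18, 211], array([230.3, 195.6])), ([32, 0, 1, 2, 2], array([255. , 190.5])), ([11, 8, 13, 10, 54], array([239.8, 202.3]))]
[([5, 7, 14, 6, 68], array([289.3, 241.5]), array([0.47183712, 0.09011146, 0.061     ]))]
```

drive_tool([
  {"grip": -1, "tx": -0.04, "ty": 0, "tz": 0.046, "turn": 0},
  {"grip": -1, "tx": -0.15, "ty": 0, "tz": 0.17, "turn": 0},
  {"grip": -1, "tx": -0.15, "ty": 0, "tz": 0.17, "turn": 0},
  {"grip": -1, "tx": -0.306, "ty": -0.096, "tz": 0.275, "turn": 0},
  {"grip": -1, "tx": -0.306, "ty": -0.096, "tz": 0.275, "turn": 0},
  {"grip": 1, "tx": -0.306, "ty": -0.096, "tz": 0.275, "turn": -0.5},
  {"grip": 1, "tx": -0.306, "ty": -0.096, "tz": 0.275, "turn": -0.5},
  {"grip": 1, "tx": -0.306, "ty": -0.096, "tz": 0.275, "turn": -0.5},
  {"grip": 1, "tx": -0.306, "ty": -0.096, "tz": 0.275, "turn": -0.5},
  {"grip": 1, "tx": -0.306, "ty": -0.096, "tz": 0.275, "turn": -0.5},
])

```text
clock: 27.55
position: [0.5206, 0.102, 0.22]
ee_rot: [0.589, 2.368, -0.269]
force: [0.1, 0.1, 0.2]
width: 0.616
```

```bash
python3 st.py; python3 - <<'E'
from path import *
q=observe()['joints']
go(q,[([.477,.0855,.10],6,0),([.477,.0855,.07],5,0),([.477,.0855,.06],5,0)])
E
```

```text
27.55 [ 0.147  0.384 -1.113  2.181  1.238  1.171 -0.61 ] [0.5206 0.102  0.22  ] [0.1 0.1 0.2] 0.6158609701696491
[[-0.671  0.48   0.565]
 [ 0.341  0.877 -0.339]
 [-0.658 -0.035 -0.752]]
[0.477  0.0855 0.1   ] -> [-0.04  0.6  -1.01  2.4   1.47  1.23 -1.06] (array([0.477, 0.085, 0.1  ]), array([-0.658, -0.035]), np.float64(-31.0))
[0.477  0.0855 0.07  ] -> [-0.09  0.68 -0.97  2.42  1.54  1.26 -1.15] (array([0.477, 0.086, 0.07 ]), array([-0.658, -0.035]), np.float64(-31.0))
[0.477  0.0855 0.06  ] -> [-0.1   0.7  -0.96  2.42  1.56  1.27 -1.18] (array([0.477, 0.085, 0.06 ]), array([-0.658, -0.035]), np.float64(-31.0))
```

drive_tool([
  {"grip": 1, "tx": -0.109, "ty": -0.041, "tz": -0.2, "turn": 0},
  {"grip": 1, "tx": -0.109, "ty": -0.041, "tz": -0.28, "turn": 0},
  {"grip": 1, "tx": -0.109, "ty": -0.041, "tz": -0.3, "turn": 0},
  {"grip": 1, "tx": -0.109, "ty": -0.041, "tz": -0.3, "turn": 0},
  {"grip": 1, "tx": -0.109, "ty": -0.041, "tz": -0.3, "turn": 0},
  {"grip": 1, "tx": -0.109, "ty": -0.041, "tz": -0.3, "turn": 0},
  {"grip": 1, "tx": -0.109, "ty": -0.041, "tz": -0.3, "turn": 0},
  {"grip": 1, "tx": -0.109, "ty": -0.041, "tz": -0.3, "turn": 0},
  {"grip": 1, "tx": -0.109, "ty": -0.041, "tz": -0.3, "turn": 0},
])

```text
clock: 28.45
position: [0.4774, 0.0856, 0.1009]
ee_rot: [0.59, 2.367, -0.268]
force: [0.0, -0.3, 0.1]
width: 0.002
```

```bash
python3 st.py; python3 - <<'E'
from h import *
w=get_image('wrist')[:,:,::-1];j=get_image('scene')[:,:,::-1]
c=lambda i,x,y,a,b:cv2.resize(cv2.convertScaleAbs(i[y:y+b,x:x+a],alpha=1.4),(400,300),interpolation=cv2.INTER_CUBIC)
cv2.imwrite('pics/c8.png',np.hstack([c(w,80,0,400,300),c(j,200,155,160,120)]))
E
```

```text
28.45 [-0.041  0.594 -1.008  2.397  1.471  1.223 -1.059] [0.4774 0.0856 0.1009] [ 0.  -0.3  0.1] 0.0022811283846893592
[[-0.67   0.48   0.566]
 [ 0.341  0.877 -0.339]
 [-0.659 -0.034 -0.751]]
```

View pics/c8.png

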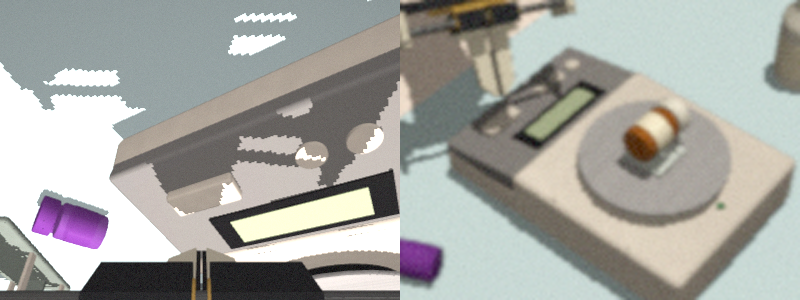

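```bash
python3 - <<'E'
from h import *
s=observe()
for u in((165,185),(237,180),(176,210),(240,203)): print(onz('wrist',(80+u[0],u[1]),.061,s).round(4))
E
```

```text
[0.4482 0.0775 0.061 ]
[0.4617 0.1151 0.061 ]
[0.4726 0.0692 0.061 ]
[0.4828 0.108  0.061 ]
```

drive_tool([
  {"grip": 1, "tx": 0, "ty": 0, "tz": -0.04, "turn": 0},
  {"grip": 1, "tx": 0, "ty": 0, "tz": -0.07, "turn": 0},
  {"grip": 1, "tx": 0, "ty": 0, "tz": -0.08, "turn": 0},
  {"grip": 1, "tx": 0, "ty": 0, "tz": -0.08, "turn": 0},
])

```text
clock: 28.95
position: [0.477, 0.0856, 0.0681]
ee_rot: [0.588, 2.368, -0.269]
force: [-0.5, -0.5, 1.6]
width: 0.004
```

drive_tool([
  {"grip": 1, "tx": 0, "ty": 0, "tz": -0.005, "turn": 0},
  {"grip": 1, "tx": 0, "ty": 0, "tz": -0.008, "turn": 0},
  {"grip": 1, "tx": 0, "ty": 0, "tz": -0.008, "turn": 0},
])

```text
clock: 29.25
position: [0.4773, 0.0856, 0.0653]
ee_rot: [0.589, 2.367, -0.269]
force: [0.6, 0.0, 1.8]
width: 0.007
```

drive_tool([
  {"grip": 1, "tx": 0.001, "ty": 0, "tz": -0.005, "turn": 0},
  {"grip": 1, "tx": 0.001, "ty": 0, "tz": -0.006, "turn": 0},
])

```text
clock: 29.45
position: [0.4779, 0.0855, 0.0633]
ee_rot: [0.588, 2.366, -0.269]
force: [-3.2, -0.5, 10.0]
width: 0.005
```

drive_tool([
  {"grip": 1, "tx": 0.001, "ty": 0, "tz": -0.004, "turn": 0},
  {"grip": 1, "tx": 0.001, "ty": 0, "tz": -0.004, "turn": 0},
])

```text
clock: 29.65
position: [0.4782, 0.0855, 0.0626]
ee_rot: [0.587, 2.364, -0.269]
force: [-9.2, 0.8, 18.3]
width: 0.002
```

drive_tool([
  {"grip": 1, "tx": -0.001, "ty": 0, "tz": 0.005, "turn": 0},
  {"grip": 1, "tx": -0.001, "ty": 0, "tz": 0.005, "turn": 0},
  {"grip": 1, "tx": -0.001, "ty": 0, "tz": 0.005, "turn": 0},
])

```text
clock: 29.95
position: [0.4778, 0.0855, 0.0646]
ee_rot: [0.587, 2.365, -0.269]
force: [-0.8, -0.4, 2.4]
width: 0.006
```

```bash
python3 - <<'E'
from h import *
f=[]
for k in range(4): get_image('top'); s=observe(); f.append(s['force'])
print(np.mean(f,0),s['position'],s['clock'])
E
```

```text
[-1.87371696 -0.45011005  2.76602034] [0.47782878 0.08552219 0.06449696] 30.15
```

drive_tool([
  {"grip": 1, "tx": 0, "ty": 0, "tz": 0.003, "turn": 0},
  {"grip": 1, "tx": 0, "ty": 0, "tz": 0.003, "turn": 0},
])

```text
clock: 30.35
position: [0.4777, 0.0855, 0.0657]
ee_rot: [0.587, 2.365, -0.269]
force: [-0.9, -0.6, 1.6]
width: 0.006
```

```bash
python3 - <<'E'
from h import *
f=[]
for k in range(4): get_image('top'); s=observe(); f.append(s['force'])
print(np.mean(f,0),s['position'],s['clock'])
E
```

```text
[-1.89320727 -0.24766059  2.30667155] [0.47776646 0.08546601 0.06564817] 30.55
```

drive_tool([
  {"grip": 1, "tx": 0, "ty": 0, "tz": 0.05, "turn": 0},
  {"grip": 1, "tx": 0, "ty": 0, "tz": 0.15, "turn": 0},
  {"grip": 1, "tx": 0, "ty": -0.1, "tz": 0.4, "turn": 0},
  {"grip": 1, "tx": 0, "ty": -0.1, "tz": 0.4, "turn": 0},
  {"grip": 1, "tx": 0, "ty": -0.1, "tz": 0.4, "turn": 0},
  {"grip": 1, "tx": 0, "ty": -0.1, "tz": 0.4, "turn": 0},
  {"grip": 1, "tx": 0, "ty": -0.1, "tz": 0.4, "turn": 0},
])

```text
clock: 31.25
position: [0.4777, 0.0451, 0.2253]
ee_rot: [0.588, 2.364, -0.27]
force: [-0.2, -0.2, -0.8]
width: 0.003
```

```bash
python3 st.py; python3 - <<'E'
from h import *
j=get_image('scene')[:,:,::-1];t=get_image('top')[:,:,::-1]
c=lambda i,x,y,a,b:cv2.resize(cv2.convertScaleAbs(i[y:y+b,x:x+a],alpha=1.4),(400,300),interpolation=cv2.INTER_CUBIC)
cv2.imwrite('pics/c9.png',np.vstack([np.hstack([c(j,200,155,160,120),c(j,110,235,120,90)]),np.hstack([cv2.resize(j,(400,300)),cv2.resize(t,(400,300))])]))
E
```

```text
31.25 [ 0.31   0.223 -1.144  2.309  1.199  1.003 -0.56 ] [0.4777 0.0451 0.2253] [-0.2 -0.2 -0.8] 0.0031511615903715207
[[-0.669  0.48   0.567]
 [ 0.34   0.877 -0.341]
 [-0.661 -0.035 -0.75 ]]
```

View pics/c9.png

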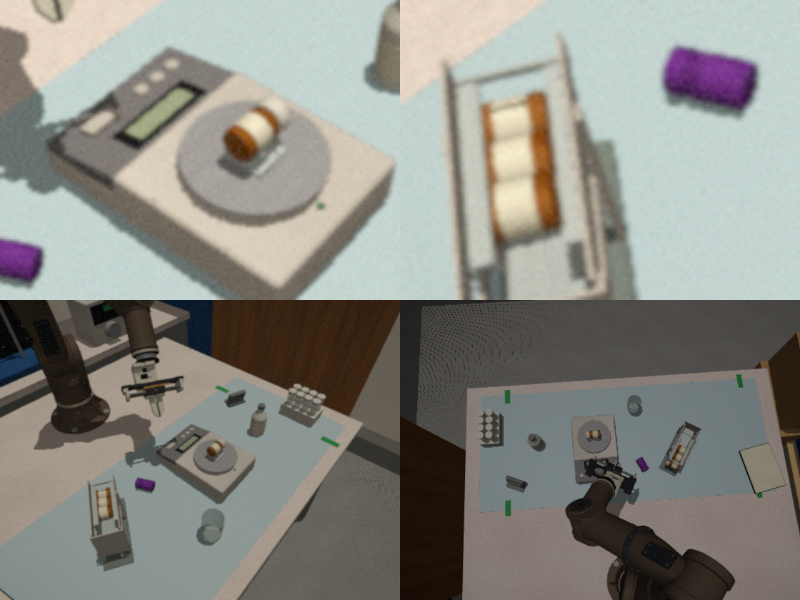

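Everything is in place: the vial is in the cradle, the queue has rolled down, the other objects haven't moved and the robot is clear.

```bash
python3 -c "
from cell import *
print(sign_off())"
```

```text
the job is handed in; nothing more can be done
None
```

The job is done and handed in at about 31 s of the 48 s limit; no verdict was reported.

**What I did**
- **Leaning the gripper:** the moves have no tilt, so I leaned it by pushing towards out-of-reach poses until a wrist joint reached its limit. The first lean (37°) could not reach the rack within the joint ranges. I redid it the other way round at about 42°.
- **Taking the vial:** I held the lowest vial end to end with 8 N and drew it out obliquely; the other three rolled down.
- **Laying it down:** I lowered it into the cradle until the force showed contact, moved about 1 mm sideways to seat it, released it and drew back.
- **Print key:** I pressed it once with the closed fingertips, then moved clear.

**Last checks**
- **Final pictures:** the vial lies alone in the cradle and three vials sit against the stop. The beaker, bottle, timer and purple look-alike look unmoved. The tool force was about 0 and the robot touched nothing.
- **Forces at the cradle:** the most I read while seating the vial was about 5 N, mostly sideways, with about 2 N downward.
- **Print key travel:** I judged it only by force, since no picture shows the key pressed. It gave a soft 2–3 N over a few millimetres, then a hard stop.
- **Print key overpress:** I pushed further into that stop than needed, to about 20 N, against the 3.5 N the key takes.

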